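# Read the labels of the tea tins and set them out in their holders

### The arm

A 6-joint arm with a two-finger parallel gripper is mounted at the origin on the work surface. World frame = base frame: x ahead of the robot, y to its left, z up, the work surface at z = 0. Lengths are in m, angles in rad, forces in N, time in s.
With the tool pointing down it reaches from about 0.3 to 0.875 m from the base axis. Payload 6.4 kg.
Tool frame: the origin (TCP) lies midway between the tips of the shut fingers; the grasp point (between the pads) lies 19 mm behind it; z points along the fingers, y is the line along which they close (so a half turn about z gives the same grasp; the last joint's range is limited). The gripper opens to 85 mm and grips with 20 to 120 N. Pads are 22 mm wide; open, the fingers measure 114 mm over their backs; the gripper's body (76 mm by 85 mm) begins 54 mm behind the grasp point. The pads swing forward as they close: fully open they stand 13 mm farther back than shut.
Start: joints at [-1.356, 0.181, 1.607, -0, 1.354, -0.206], TCP at [0.235, -0.525, 0.231] pointing down, gripper open.
Joint ranges: [-2.99, 2.99], [-0.89, 2.07], [0.3, 2.58], [-1.14, 4.28], [0, 2.63], [-3.12, 3.12]. Speed limits (rad/s): [2.57, 2.57, 3.01, 3.14, 3.14, 3.14].

### API

Orientations are given as a unit quaternion [w, x, y, z].
In Python, from bench import status, camera, ctrl gives the robot as it stands. The module is installed in compiled form; this text tells all that it offers.
- The arm moves only by the shell command python3 -m handwheel 'ROWS'. ROWS is JSON, a list that holds one entry, the list of rows, each a list of 7 numbers: the opening, from -1 (shut) to 1 (fully open), then the shift along the tool's x, y, z in cm, then the turn, a rotation vector about the tool's x, y, z in degrees. A call has 1 to 10 rows; each row is the pose to reach, as a shift and turn from the pose commanded when the call began, along the tool's axes at that moment; what a row does not reach only later rows make up. A row lasts 1/8 s, in which the tool goes at most 62.5 mm and 10.7 degrees, less where a joint would pass 70% of its speed; a pose out of reach is approached as far as the arm can. A call with a gripper value outside its range is refused whole. The fingers move at their own pace and stop on an object; the grip force is fixed at half the most. Time passes only in rows, so rows that repeat a pose let the fingers close. It gives the time, the measured TCP pose, the force, the opening and the grip force at its end, in the units of the state.
- status.get_obs(): the state, without advancing time (a new reading comes with each control period).
- camera(name): name is "scene" or "side" or "wrist"; returns a dict with "frame" (400x640x3 uint8, blue, green, red), "depth" (400x640 float32, m along the optical axis (not along the pixel's ray), 0 where there is no reading), "fx", "fy", "cx", "cy" (pixels), "dist" ([k1, k2, p1, p2, k3] as OpenCV has them; the pictures are not rectified), "extrinsics" (4x4, takes a point from camera to world coordinates); the wrist camera has in their place "hand_eye" (4x4, takes a point from camera to tool coordinates, whose origin is the TCP and whose axes are the flange's). Camera axes: x right, y down, z forward; pixel columns grow to the right and rows downward; lengths in m; the calibration is good to about 2 mm. A picture is of the moment at which its call begins: read the wrist's pose just before it.
- ctrl.hand_in(): hands the job in; it is judged then, once.
The state is a dict: "time_s": time; "q": joint angles; "dq": joint speeds; "joint_efforts": joint torques, N m; "eef_pos": TCP position; "eef_rot": TCP orientation; "wrist_force": force on the tool from outside, world axes, zero at the start; "torque": the same for the moment, N m; "opening": opening from 0.0 (shut) to 1.0 (fully open); "grasp_force": force on a finger pad.
Only numpy, scipy, OpenCV 4.12 (cv2) and the standard library are available. Lean on these libraries where they do the work, as an engineer would, in place of code of your own. Each camera call takes 0.05 s, during which the arm holds its last target. There are 200 camera calls.

### The job

Switch the label reader on with its lever; then take the hexagonal tea tins from the largest to the smallest (there may be two or three) and hold each upright and still for about a second in front of the reader's window, 8 cm from it and level with its middle, with first the large front label, then the round label, then the narrow strip label facing the window squarely. Seat every tin fully home in the hexagonal holder of its size, its front label on the side of the holder's white card plate, and when all are done switch the reader off again. Leave the other things on the table where they are.

Things in the scene. Friction and masses are not known exactly. Their poses are not given: they have to be found in the camera images.
- tin_a: The largest hexagonal dark metal tea tin (may be absent): upright prism 66 mm across flats, 76 across corners, 74 tall, about 260 g, lid fixed and flush, headspace under it. Origin: centre of its underside; z up; flats face its x axis and every 60 degrees from it. Three paper labels on alternate flats, low down. Grip it across two flats near the top, finger ends at most 30 mm down from the lid
- tin_a_front (a point): Centre of the large front label of tin_a, on the surface, 33 mm from the tin's axis and 22 mm above its underside, on the tin's -x flat; a paper seal strip running from the middle of the lid down over the lid's edge points to it. x points straight out of the label, z up
- tin_a_disc (a point): Centre of the round label of tin_a, on the surface, 33 mm from the tin's axis and 22 mm above its underside, on the flat 120 degrees counterclockwise from the front label, seen from above. x points straight out of the label, z up
- tin_a_strip (a point): Centre of the narrow strip label of tin_a, on the surface, 33 mm from the tin's axis and 22 mm above its underside, on the flat 120 degrees clockwise from the front label, seen from above. x points straight out of the label, z up
- holder_a: Fixed hexagonal wooden holder for tin_a on a 12 mm display board (three holders 120 mm apart, any order): 92 mm across outer flats, 32 tall; pocket 70 mm across flats (2 mm play all round), 26 deep, mouth bevelled 4 mm, its floor 6 mm above the origin. Origin: centre of underside, z up; flats face x and every 60 degrees. Its front, the -x side, bears a small white card plate
- tin_b: The middle hexagonal dark metal tea tin (may be absent): upright prism 57 mm across flats, 66 across corners, 68 tall, about 180 g, lid fixed and flush, headspace under it. Origin: centre of its underside; z up; flats face its x axis and every 60 degrees from it. Three paper labels on alternate flats, low down. Grip it across two flats near the top, finger ends at most 30 mm down from the lid
- tin_b_front (a point): Centre of the large front label of tin_b, on the surface, 28 mm from the tin's axis and 20 mm above its underside, on the tin's -x flat; a paper seal strip running from the middle of the lid down over the lid's edge points to it. x points straight out of the label, z up
- tin_b_disc (a point): Centre of the round label of tin_b, on the surface, 28 mm from the tin's axis and 20 mm above its underside, on the flat 120 degrees counterclockwise from the front label, seen from above. x points straight out of the label, z up
- tin_b_strip (a point): Centre of the narrow strip label of tin_b, on the surface, 28 mm from the tin's axis and 20 mm above its underside, on the flat 120 degrees clockwise from the front label, seen from above. x points straight out of the label, z up
- holder_b: Fixed hexagonal wooden holder for tin_b on a 12 mm display board (three holders 120 mm apart, any order): 83 mm across outer flats, 32 tall; pocket 61 mm across flats (2 mm play all round), 26 deep, mouth bevelled 4 mm, its floor 6 mm above the origin. Origin: centre of underside, z up; flats face x and every 60 degrees. Its front, the -x side, bears a small white card plate
- tin_c: The smallest hexagonal dark metal tea tin (may be absent): upright prism 46 mm across flats, 53 across corners, 64 tall, about 120 g, lid fixed and flush, headspace under it. Origin: centre of its underside; z up; flats face its x axis and every 60 degrees from it. Three paper labels on alternate flats, low down. Grip it across two flats near the top, finger ends at most 30 mm down from the lid
- tin_c_front (a point): Centre of the large front label of tin_c, on the surface, 23 mm from the tin's axis and 18 mm above its underside, on the tin's -x flat; a paper seal strip running from the middle of the lid down over the lid's edge points to it. x points straight out of the label, z up
- tin_c_disc (a point): Centre of the round label of tin_c, on the surface, 23 mm from the tin's axis and 18 mm above its underside, on the flat 120 degrees counterclockwise from the front label, seen from above. x points straight out of the label, z up
- tin_c_strip (a point): Centre of the narrow strip label of tin_c, on the surface, 23 mm from the tin's axis and 18 mm above its underside, on the flat 120 degrees clockwise from the front label, seen from above. x points straight out of the label, z up
- holder_c: Fixed hexagonal wooden holder for tin_c on a 12 mm display board (three holders 120 mm apart, any order): 72 mm across outer flats, 32 tall; pocket 50 mm across flats (2 mm play all round), 26 deep, mouth bevelled 4 mm, its floor 6 mm above the origin. Origin: centre of underside, z up; flats face x and every 60 degrees. Its front, the -x side, bears a small white card plate
- reader_focus (a point): The reading point: 80 mm out from the middle of the reader's window, 105 mm above the table, over a white cross painted on the table. x points from here at the window, z up. A label is read when its centre is here and it faces the window. The fixed reader: grey head, 80 x 100 mm, top 145 mm above the table, dark window 58 x 38 mm towards the robot; foot 10 mm beyond the window
- switch (a joint): The reader's toggle lever: 0 = off, leaning to its housing's -x side; 1.0 rad = on, leaning to +x. Stays where left; off is below 0.2, on above 0.8. Pivot 22 mm above the table; arm 80 mm long, 10 thick, black ball 26 mm across at its end, centre 92 mm above the table at both ends of the swing, 102 upright; about 1 N moves it
- switch_base: The lever's fixed housing, 70 x 50 x 25 mm. Origin: centre of its underside, straight under the pivot, z up; push the ball towards +x (away from the robot) to switch on, towards -x to switch off
- caddy_1: Bystander: round black tea caddy with a brass lid, 70 mm across, 100 mm tall; origin: centre of its underside
- caddy_2: Bystander: round black tea caddy with a brass lid, 70 mm across, 100 mm tall; origin: centre of its underside
- flat_1: Bystander: flat round silver sample tin, 64 mm across, 22 mm high; origin: centre of its underside
- flat_2: Bystander: flat round silver sample tin, 64 mm across, 22 mm high; origin: centre of its underside
- bowl: Bystander: black tea bowl, 110 mm across, 60 mm high; origin: centre of its underside
- vase: Bystander: black slender bottle vase, 60 mm across, 142 mm tall; origin: centre of its underside
Mind the look-alikes: they are no part of the job. What is shaped like the switch_base but purple is not meant.

How it is judged:
By the outcome, as a careful person would: the job done as asked, in the order asked, and still so for the second after the job is handed in, with the robot touching nothing.
Of tin_a, tin_b, tin_c only 2 to 3 are there at a start; the rules pass over those that are not, and their reading is None.
At some moment in a run one of tin_a, tin_b may be knocked a few centimetres aside while the robot is not near it.
It also fails if it takes over 210 s, if anything falls off the work surface, if the arm or the gripper's body presses on something with over 40 N, if the wrist force passes 120 N, or if a joint passes its speed limit or range.

## Working session

There is one attempt and no reset: what is moved stays moved. The work goes in short steps, Python scripts to look and compute and a shell command to move; the robot and the scene stay as the last step left them, time stands still between calls to the robot, and variables do not carry over. Pictures are saved under pics/ and viewed, at most 14 in all, crops included, and the job is handed in when it is done.

```bash
mkdir -p pics; ls; python3 - <<'E'
from bench import status,camera
import cv2,numpy as np
for n in ("scene","side"):
    c=camera(n); cv2.imwrite(f"pics/{n}0.png",c["frame"]); np.savez(f"{n}0.npz",**c)
    print(n,c["fx"],c["fy"],c["cx"],c["cy"],c["dist"],np.round(c["extrinsics"],3).tolist())
o=status.get_obs(); print(o)
c=camera("wrist"); print(np.round(c["hand_eye"],4).tolist(),c["fx"],c["dist"])
E
```

```text
pics
scene 394.12134448287645 394.12134448287645 323.9853783416689 205.3314622935297 [-0.08408365  0.          0.          0.          0.        ] [[-0.532, 0.554, -0.64, 1.249], [0.847, 0.352, -0.399, 0.434], [0.004, -0.754, -0.657, 0.738], [0.0, 0.0, 0.0, 1.0]]
side 448.5424240349127 448.5424240349127 323.5542373583252 194.7550892121641 [-0.03723554  0.          0.          0.          0.        ] [[-0.924, -0.257, 0.282, 0.207], [-0.382, 0.656, -0.651, 0.921], [-0.018, -0.709, -0.705, 1.064], [0.0, 0.0, 0.0, 1.0]]
{'time_s': 0.1, 'q': array([-1.35625397e+00,  1.81493738e-01,  1.60789400e+00,  5.71206291e-07,
        1.35379656e+00, -2.06310348e-01]), 'dq': array([-0.00066792, -0.00212887, -0.00203687, -0.00045999, -0.00041465,
       -0.00081377]), 'joint_efforts': array([ 2.55960404e-03, -4.45876873e+01, -3.52236450e+01,  9.29452824e-06,
        4.13298549e-03,  3.59505918e-06]), 'eef_pos': array([ 0.23481394, -0.5243318 ,  0.23046584]), 'eef_rot': array([-7.95815109e-04,  9.77941652e-01,  2.08876739e-01, -2.99673754e-06]), 'wrist_force': array([-0.99080174, -0.40922064,  0.61343774]), 'torque': array([ 0.01333173,  0.04325295, -0.0294741 ]), 'grasp_force': 0.0, 'opening': 0.9995959956790482}
[[-0.0002, -0.9582, -0.2862, 0.0728], [1.0, 0.0001, -0.0011, 0.0007], [0.0011, -0.2862, 0.9582, -0.1434], [0.0, 0.0, 0.0, 1.0]] 308.9841644894505 [-0.04487141  0.          0.          0.          0.        ]
```

View pics/scene0.png

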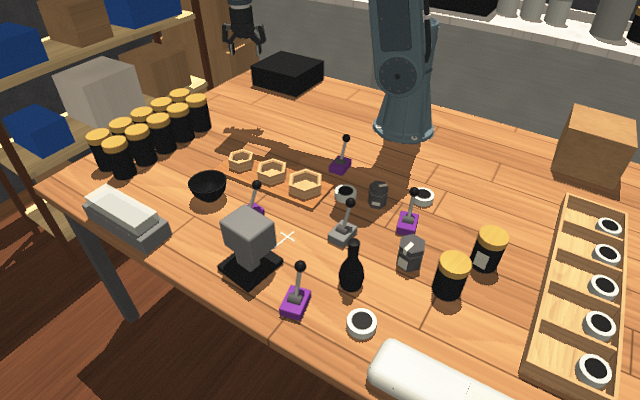

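View pics/side0.png

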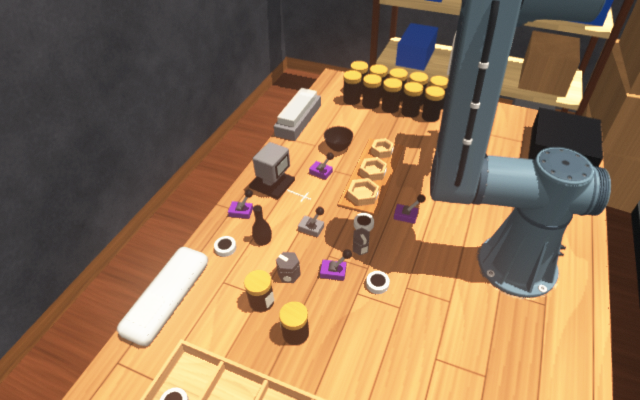

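Both views show the reader (scene 248,235), its cross (287,237), three holders (240,157)/(272,170)/(305,182) and a grey lever (342,235). The purple look-alike levers are at (340,165), (257,210), (408,222) and (295,300). Possible tins are at (345,192), (378,194) and (410,255). The caddies are at (452,275) and (490,250), the flats at (423,197) and (361,323), the vase at (350,270) and the bowl at (207,185). I'll zoom in.

```bash
cat > h.py <<'E'
import numpy as np,cv2
from bench import status,camera
from scipy.spatial.transform import Rotation as R
def rot(q): return R.from_quat([q[1],q[2],q[3],q[0]])
def tool():
    o=status.get_obs(); T=np.eye(4); T[:3,:3]=rot(o["eef_rot"]).as_matrix(); T[:3,3]=o["eef_pos"]; return T
def grab(name,save=None):
    if name=="wrist":
        T=tool(); c=camera(name); c["T"]=T@c["hand_eye"]
    else:
        c=camera(name); c["T"]=c["extrinsics"]
    if save: cv2.imwrite(save,c["frame"])
    return c
def K(c): return np.array([[c["fx"],0,c["cx"]],[0,c["fy"],c["cy"]],[0,0,1]])
def rays(c,px):
    p=cv2.undistortPoints(np.array(px,float).reshape(-1,1,2),K(c),np.array(c["dist"],float)).reshape(-1,2)
    d=np.c_[p,np.ones(len(p))]@c["T"][:3,:3].T
    return c["T"][:3,3],d
def plane(c,px,z):
    o,d=rays(c,px); return o+d*((z-o[2])/d[:,2])[:,None]
def cross(c1,p1,c2,p2):
    o1,d1=rays(c1,[p1]);o2,d2=rays(c2,[p2]);d1=d1[0];d2=d2[0]
    s=np.linalg.lstsq(np.c_[d1,-d2],o2-o1,rcond=None)[0]
    a,b=o1+s[0]*d1,o2+s[1]*d2; return (a+b)/2,np.linalg.norm(a-b)
def cloud(c):
    v,u=np.mgrid[0:400,0:640]; px=np.c_[u.ravel(),v.ravel()].astype(float)
    p=cv2.undistortPoints(px.reshape(-1,1,2),K(c),np.array(c["dist"],float)).reshape(-1,2)
    P=np.c_[p,np.ones(len(p))]*c["depth"].reshape(-1,1)
    return (P@c["T"][:3,:3].T+c["T"][:3,3]).reshape(400,640,3)
def load(n):
    c=dict(np.load(n+".npz")); c["T"]=c["extrinsics"]; return c
E
python3 - <<'E'
from h import *
a=load("scene0");b=load("side0")
A=cv2.resize(a["frame"][120:290,220:460],None,fx=3.3,fy=3.3,interpolation=cv2.INTER_CUBIC)
cv2.imwrite("pics/c1.png",A)
B=cv2.resize(b["frame"][130:300,220:440],None,fx=3.5,fy=3.5,interpolation=cv2.INTER_CUBIC)
cv2.imwrite("pics/c2.png",B)
for nm,c,L in(("scene",a,[(287,237),(342,238),(349,203),(313,184),(345,190),(378,185),(410,242),(415,190)]),("side",b,[(300,195),(312,226),(319,211),(363,190),(364,220),(288,258)])):
    P=cloud(c)
    for u,v in L: print(nm,u,v,np.round(P[v,u],3))
E
```

```text
scene 287 237 [ 0.69  -0.027  0.001]
scene 342 238 [0.635 0.106 0.024]
scene 349 203 [0.588 0.096 0.101]
scene 313 184 [ 0.482 -0.083  0.016]
scene 345 190 [0.463 0.016 0.023]
scene 378 185 [0.44  0.106 0.065]
scene 410 242 [0.599 0.268 0.068]
scene 415 190 [0.453 0.215 0.103]
side 300 195 [ 0.707 -0.032 -0.   ]
side 312 226 [0.603 0.104 0.03 ]
side 319 211 [0.578 0.101 0.104]
side 363 190 [ 0.51  -0.108  0.024]
side 364 220 [0.464 0.018 0.025]
side 288 258 [0.602 0.268 0.07 ]
```

View pics/c1.png

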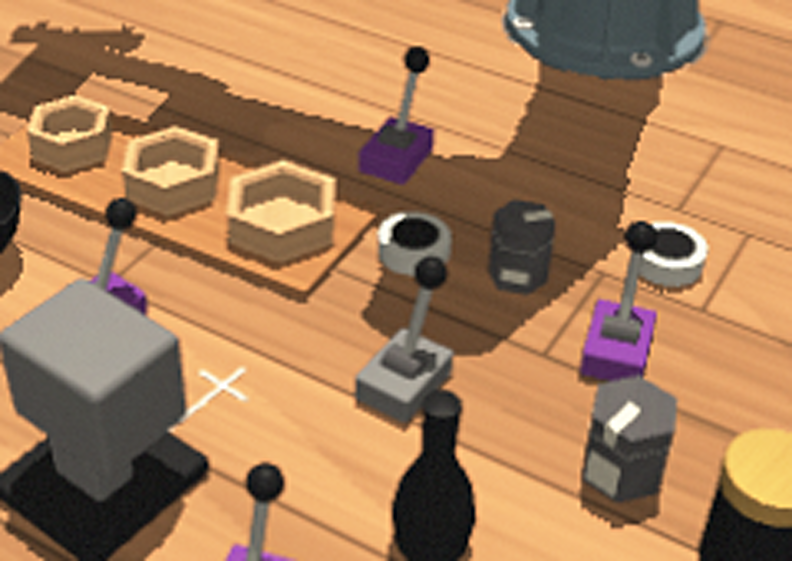

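View pics/c2.png

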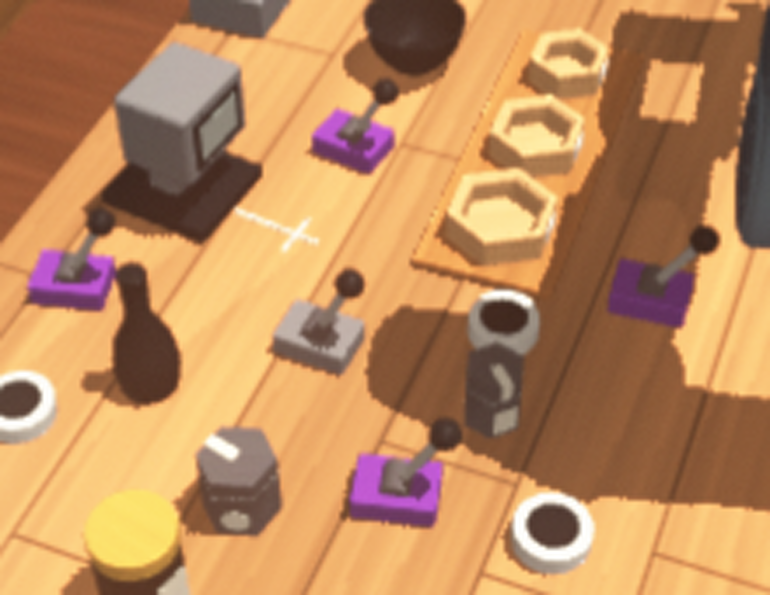

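The grey lever (crop 1: 430,272, the only non-purple one) is off. Two tins are visible: one at world (0.60, 0.27) with lid at about 69 mm, probably b, and one at (0.44, 0.11) with lid at about 64 mm, probably c. Next I'll measure the lever, holders, tins and cross.

```bash
python3 - <<'E'
from h import *
a=load("scene0");b=load("side0")
def blob(c,u,v,r=9):
    g=cv2.cvtColor(c["frame"],cv2.COLOR_BGR2GRAY)[v-r:v+r+1,u-r:u+r+1]
    m=(g<50).astype(np.uint8); n,l,s,ce=cv2.connectedComponentsWithStats(m)
    k=1+np.argmax(s[1:,4]); return ce[k]+[u-r,v-r],s[k]
pa,sa=blob(a,350,203);pb,sb=blob(b,320,211); print("ball",pa,sa,pb,sb,cross(a,pa,b,pb))
for nm,c in(("scene",a),("side",b)):
    P=cloud(c); f=c["frame"].astype(int); sat=f.max(2)-f.min(2)
    m=(abs(P[...,2]-.025)<.004)&(sat<30)&(np.hypot(P[...,0]-.62,P[...,1]-.105)<.06)
    q=P[m][:,:2].astype(np.float32); print(nm,"housing",len(q),cv2.minAreaRect(q))
    for x,y in((.50,-.10),(.46,-.22),(.43,-.33)):
        m=(P[...,2]>.036)&(P[...,2]<.052)&(np.hypot(P[...,0]-x,P[...,1]-y)<.06)
        q=P[m]; 
        if len(q)>20: print(nm,"holder",len(q),np.round(np.median(q,0),3),cv2.minEnclosingCircle(q[:,:2].astype(np.float32)))
    for x,y in((.60,.268),(.445,.106)):
        m=(np.hypot(P[...,0]-x,P[...,1]-y)<.05)&(P[...,2]>.055)&(P[...,2]<.08); q=P[m]; z=np.percentile(q[:,2],80)
        q=q[abs(q[:,2]-z)<.004]; print(nm,"tin",len(q),round(z,4),cv2.minEnclosingCircle(q[:,:2].astype(np.float32)))
    m=(f.min(2)>200)&(abs(P[...,2])<.008)&(np.hypot(P[...,0]-.70,P[...,1]+.03)<.06); q=P[m]; print("cross",len(q),q.mean(0),cv2.minAreaRect(q[:,:2].astype(np.float32)))
E
```

```text
Traceback (most recent call last):
ValueError: attempt to get argmax of an empty sequence
```

```bash
cat > m1.py <<'E'
from h import *
a=load("scene0");b=load("side0")
def blob(c,u,v,r=9,t=50):
    g=cv2.cvtColor(c["frame"],cv2.COLOR_BGR2GRAY)[v-r:v+r+1,u-r:u+r+1]
    m=(g<t).astype(np.uint8); n,l,s,ce=cv2.connectedComponentsWithStats(m)
    k=1+np.argmax(s[1:,4]); return ce[k]+[u-r,v-r],s[k]
pa,sa=blob(a,350,203);pb,sb=blob(b,320,211,t=85); print("ball",pa,sa,pb,sb,cross(a,pa,b,pb))
for nm,c in(("scene",a),("side",b)):
    P=cloud(c); f=c["frame"].astype(int); sat=f.max(2)-f.min(2)
    m=(abs(P[...,2]-.025)<.004)&(sat<40)&(np.hypot(P[...,0]-.62,P[...,1]-.105)<.06)
    q=P[m][:,:2].astype(np.float32); print(nm,"housing",len(q),cv2.minAreaRect(q) if len(q)>3 else 0)
    for x,y in((.50,-.10),(.46,-.22),(.43,-.33)):
        m=(P[...,2]>.036)&(P[...,2]<.052)&(np.hypot(P[...,0]-x,P[...,1]-y)<.06)
        q=P[m]; 
        if len(q)>20: print(nm,"holder",len(q),np.round(np.median(q,0),3),cv2.minEnclosingCircle(q[:,:2].astype(np.float32)))
    for x,y in((.60,.268),(.445,.106)):
        m=(np.hypot(P[...,0]-x,P[...,1]-y)<.05)&(P[...,2]>.055)&(P[...,2]<.08); q=P[m]; z=np.percentile(q[:,2],80)
        q=q[abs(q[:,2]-z)<.004]; print(nm,"tin",len(q),round(z,4),cv2.minEnclosingCircle(q[:,:2].astype(np.float32)))
    m=(f.min(2)>150)&(abs(P[...,2])<.008)&(np.hypot(P[...,0]-.70,P[...,1]+.03)<.06); q=P[m]; print("cross",len(q),q.mean(0) if len(q) else 0)
E
python3 m1.py
```

```text
ball [350.07246377 202.57971014] [ 5  4  9 10 69] [319.44186047 211.02325581] [ 5  6  8  7 43] (array([0.58024398, 0.09433458, 0.09617584]), np.float64(0.00021277218980575503))
scene housing 281 ((0.6138291954994202, 0.09285835921764374), (0.07121250778436661, 0.04971772059798241), 0.5054474472999573)
scene holder 318 [ 0.506 -0.097  0.043] ((0.5054216384887695, -0.0963125079870224), 0.05340462923049927)
scene holder 126 [ 0.48  -0.224  0.043] ((0.5010303258895874, -0.2156270444393158), 0.04246460646390915)
scene holder 40 [ 0.485 -0.333  0.044] ((0.48471593856811523, -0.33257031440734863), 0.022383548319339752)
scene tin 395 0.0693 ((0.6008164882659912, 0.2741524577140808), 0.03328578174114227)
scene tin 166 0.0654 ((0.44361481070518494, 0.10860228538513184), 0.02680957317352295)
cross 79 [ 0.69179878 -0.02971835  0.00094166]
side housing 173 ((0.6101543307304382, 0.09437626600265503), (0.04963935166597366, 0.06672469526529312), 87.0550765991211)
side holder 297 [ 0.507 -0.096  0.044] ((0.5066248178482056, -0.09513888508081436), 0.052760642021894455)
side holder 109 [ 0.484 -0.217  0.043] ((0.4989100694656372, -0.2158810794353485), 0.04219494014978409)
side holder 31 [ 0.483 -0.333  0.044] ((0.4835911989212036, -0.33296459913253784), 0.024264167994260788)
side tin 284 0.071 ((0.6018039584159851, 0.27479687333106995), 0.032590366899967194)
side tin 153 0.0676 ((0.4446086287498474, 0.11050020903348923), 0.02664395421743393)
cross 79 [ 0.70434024 -0.02999201  0.00260745]
```

Tin_b (circumradius 33 mm, lid 69 mm) is at (0.601, 0.274) and tin_c (27 mm, lid 65 mm) is at (0.444, 0.109). Tin_a is absent. The lever goes first.

```bash
cat > plan.py <<'E'
# usage: plan.py x y z yawdeg [x y z yaw ...]: rows (cm, deg) from the current pose
import sys
from h import *
T=tool(); v=list(map(float,sys.argv[1:]))
cur=np.degrees(np.arctan2(T[1,0],T[0,0])); print("now",np.round(T[:3,3],4),"yaw",round(cur,1),"tiltz",np.round(T[:3,2],3),"q6",np.round(np.degrees(status.get_obs()["q"][[0,5]]),0),"t",round(status.get_obs()["time_s"],2))
for i in range(0,len(v),4):
    G=np.diag([1.,-1,-1]); G=R.from_euler("z",v[i+3],degrees=True).as_matrix()@G
    print(np.round(T[:3,:3].T@(np.array(v[i:i+3])-T[:3,3])*100,2), np.round((R.from_matrix(T[:3,:3].T@G)).as_rotvec(degrees=True),1))
E
python3 plan.py 0.53 0.094 0.2 0 .53 .094 .083 0
```

```text
now [ 0.2348 -0.5244  0.2306] yaw 24.1 tiltz [-0.     0.001 -1.   ] q6 [-78. -12.] t 0.15
[ 52.21 -44.38   3.13] [-0.1  0.  24.1]
[ 52.2  -44.36  14.83] [-0.1  0.  24.1]
```

```bash
python3 -m handwheel '[[[-1,52.2,-44.4,3.1,0,0,24],[-1,52.2,-44.4,3.1,0,0,24],[-1,52.2,-44.4,3.1,0,0,24],[-1,52.2,-44.4,3.1,0,0,24],[-1,52.2,-44.4,3.1,0,0,24],[-1,52.2,-44.4,3.1,0,0,24],[-1,52.2,-44.4,3.1,0,0,24],[-1,52.2,-44.4,3.1,0,0,24],[-1,52.2,-44.4,3.1,0,0,24],[-1,52.2,-44.4,3.1,0,0,24]]]'; python3 plan.py 0.53 0.094 0.2 0 .53 .094 .083 0
```

```text
time_s: 1.4
eef_pos: [0.5043, 0.0407, 0.203]
eef_rot: [0.0, 1.0, 0.001, 0.0]
wrist_force: [0.8, -0.6, 0.0]
opening: -0.002
grasp_force: 0.0
now [0.5043 0.0407 0.203 ] yaw 0.1 tiltz [ 0. -0. -1.] q6 [-9. 81.] t 1.4
[ 2.58 -5.32  0.3 ] [ 0.  -0.   0.1]
[ 2.57 -5.33 12.  ] [ 0.  -0.   0.1]
```

```bash
python3 -m handwheel '[[[-1,2.5,-5.3,0.3,0,0,0],[-1,2.5,-5.3,6,0,0,0],[-1,2.5,-5.3,12,0,0,0],[-1,2.5,-5.3,12,0,0,0],[-1,5,-5.3,12,0,0,0],[-1,8,-5.3,11.8,0,0,0],[-1,10,-5.3,11.8,0,0,0],[-1,11.5,-5.3,12,0,0,0],[-1,12.3,-5.3,12,0,0,0],[-1,12.3,-5.3,12,0,0,0]]]'; python3 - <<'E'
from h import *
a=grab("scene");b=grab("side")
A=cv2.resize(a["frame"][160:260,290:410],None,fx=3,fy=3);B=cv2.resize(b["frame"][170:270,260:380],None,fx=3,fy=3)
cv2.imwrite("pics/l1.png",np.hstack([A,B]))
E
python3 plan.py .625 .094 .083 0 0.53 0.094 0.2 0 
```

```text
time_s: 2.65
eef_pos: [0.6264, 0.0916, 0.0851]
eef_rot: [0.0, 1.0, 0.001, -0.001]
wrist_force: [-4.6, -0.9, 2.5]
opening: 0.001
grasp_force: 2.4
now [0.6264 0.0916 0.085 ] yaw 0.1 tiltz [-0. -0. -1.] q6 [-2. 88.] t 2.75
[-0.14 -0.24  0.2 ] [0.  0.  0.1]
[ -9.65  -0.25 -11.49] [0.  0.  0.1]
```

View pics/l1.png

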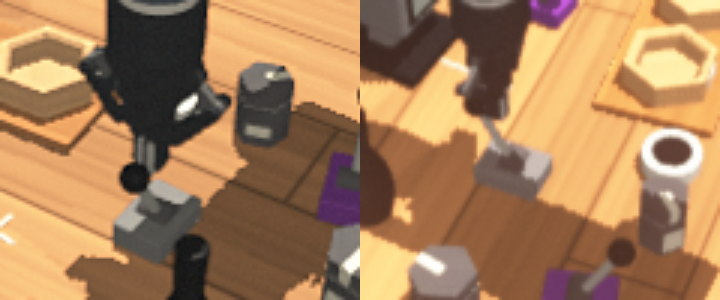

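The lever leans to +x (ball at left crop 133,178), with a small contact force at the stop. I'll back off and look at tin_b from above.

```bash
python3 -m handwheel '[[[-1,-2,-0.2,0,0,0,0],[-1,-3,-0.2,-6,0,0,0],[1,-3,-0.2,-12,0,0,0],[1,-3,-9,-12,0,0,0],[1,-3,-18.5,-12,0,0,0],[1,-3,-18.5,-12,0,0,0],[1,-3,-18.5,-12,0,0,0],[1,-3,-18.5,-12,0,0,0]]]'; python3 - <<'E'
from h import *
w=grab("wrist","pics/w1.png"); np.savez("w1.npz",**w)
a=grab("scene"); P=cloud(a); 
g=cv2.cvtColor(a["frame"],cv2.COLOR_BGR2GRAY)
m=(g<50)&(abs(P[...,2]-.095)<.015)&(abs(P[...,1]-.094)<.025)&(abs(P[...,0]-.61)<.08); print("ball",m.sum(),P[m].mean(0))
E
python3 plan.py
```

```text
time_s: 3.75
eef_pos: [0.5965, 0.277, 0.2042]
eef_rot: [-0.0, 1.0, 0.001, 0.001]
wrist_force: [-0.1, -0.4, 0.2]
opening: 1.001
grasp_force: 0.0
ball 66 [0.65572648 0.09417767 0.09875936]
now [0.5967 0.2757 0.2038] yaw 0.0 tiltz [ 0.001 -0.    -1.   ] q6 [ 14. 104.] t 3.85
```

View pics/w1.png

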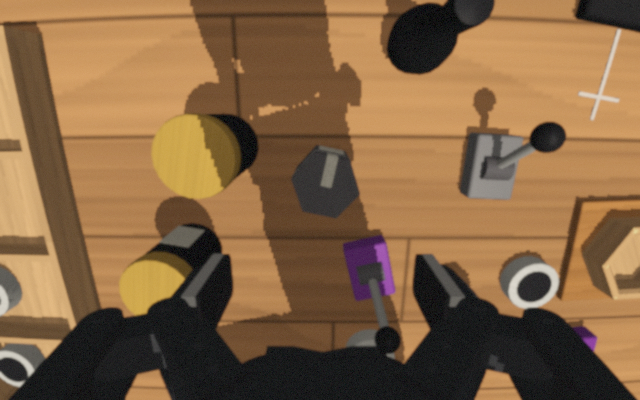

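The wrist view shows tin_b at (325,182) with its seal strip pointing up (+x) and a purple lever close by at (370,270), its ball at (387,340). The caddies are at (195,155) and (165,275), the grey lever is on (547,137), and the cross is at (598,98).

```bash
cat > tin.py <<'E'
from h import *
def tin(w,x,y,zl,r,z0=0,rs=0.06,verb=True):
    P=cloud(w); f=w["frame"].astype(int)
    near=np.hypot(P[...,0]-x,P[...,1]-y)<rs
    m=near&(abs(P[...,2]-zl)<.006)
    n,l,s,ce=cv2.connectedComponentsWithStats(cv2.morphologyEx(m.astype(np.uint8),cv2.MORPH_OPEN,np.ones((3,3))))
    k=1+np.argmax(s[1:,4]); v,u=np.nonzero(l==k); zz=np.median(P[l==k][:,2])
    q=plane(w,np.c_[u,v],zl)[:,:2].astype(np.float32); h=cv2.convexHull(q)
    rect=cv2.minAreaRect(h); M=cv2.moments(h*1000); c=np.array([M["m10"],M["m01"]])/M["m00"]/1000
    wm=(l==k)&(f.min(2)>110); sv,su=np.nonzero(wm); sp=plane(w,np.c_[su,sv],zl)[:,:2]
    d=sp-c; d=d[np.hypot(*d.T)>r*.4]; sa=np.degrees(np.arctan2(*d.mean(0)[::-1])) if len(d) else None
    e=None
    if sa is not None: e=rect[2]+30*np.round((sa-rect[2])/30)  # rect has sides on flats: normals at a, a+90
    # flat normals: those k*60 from either side; pick which axis has smaller extent
    ang=rect[2] if rect[1][0]<rect[1][1] else rect[2]+90  # dir across flats (short side)
    front=ang+60*np.round((sa-ang)/60) if sa is not None else None
    print("zlid",round(zz,4),"c",np.round(c,4),"rect",np.round(np.array(rect[1])*1000,1),"flatdir",round(ang%60,1),"strip",sa,"front",front,"n",len(q),len(d))
    return c,ang%60,front
E
python3 - <<'E'
from tin import *
w=dict(np.load("w1.npz"))
tin(w,.601,.2745,.068,.0285)
P=cloud(w); f=w["frame"].astype(int)
for u,v in((387,340),(195,160),(160,285),(370,280),(547,137),(598,98)): print(u,v,np.round(P[v,u],3))
E
```

```text
zlid 0.0689 c [0.6018 0.2737] rect [65.2 57.2] flatdir 47.7 strip -12.318521812132683 front -12.335184097290039 n 3231 74
387 340 [0.459 0.214 0.105]
195 160 [0.631 0.38  0.1  ]
160 285 [0.515 0.426 0.101]
370 280 [0.483 0.222 0.036]
547 137 [0.651 0.098 0.103]
598 98 [ 0.687 -0.029  0.001]
```

```bash
python3 plan.py .6018 .2737 .15 77.7; python3 -m handwheel '[[[1,0.5,0.2,5.4,0,0,-77.7],[1,0.5,0.2,5.4,0,0,-77.7],[1,0.5,0.2,5.4,0,0,-77.7],[1,0.5,0.2,5.4,0,0,-77.7],[1,0.5,0.2,5.4,0,0,-77.7],[1,0.5,0.2,5.4,0,0,-77.7],[1,0.5,0.2,5.4,0,0,-77.7],[1,0.5,0.2,5.4,0,0,-77.7],[1,0.5,0.2,5.4,0,0,-77.7]]]'; python3 - <<'E'
from tin import *
w=grab("wrist"); tin(w,.601,.2745,.068,.0285)
E
python3 plan.py .6018 .2737 .04 77.7
```

```text
now [0.5967 0.2757 0.2038] yaw 0.0 tiltz [ 0.001 -0.    -1.   ] q6 [ 14. 104.] t 3.85
[0.5  0.2  5.38] [  0.   -0.  -77.7]
time_s: 4.97
eef_pos: [0.6018, 0.2734, 0.1494]
eef_rot: [0.0, 0.779, 0.627, 0.0]
wrist_force: [-0.2, -0.4, 0.3]
opening: 1.0
grasp_force: 0.0
zlid 0.0688 c [0.6017 0.2741] rect [64.8 57.4] flatdir 48.1 strip -15.106778069856821 front -11.926612854003906 n 4742 279
now [0.6017 0.2736 0.1494] yaw 77.6 tiltz [ 0.  0. -1.] q6 [14. 27.] t 5.03
[ 1.000e-02 -0.000e+00  1.094e+01] [ 0.  -0.  -0.1]
```

```bash
python3 -m handwheel '[[[1,0,0,5,0,0,0],[1,0,0,9,0,0,0],[1,0,0,10.9,0,0,0],[1,0,0,10.9,0,0,0],[-1,0,0,10.9,0,0,0],[-1,0,0,10.9,0,0,0],[-1,0,0,10.9,0,0,0],[-1,0,0,10.9,0,0,0],[-1,0,0,10.9,0,0,0],[-1,0,0,10.9,0,0,0]]]'; python3 plan.py
```

```text
time_s: 6.28
eef_pos: [0.6031, 0.2754, 0.0426]
eef_rot: [0.001, 0.778, 0.628, 0.002]
wrist_force: [0.4, 0.3, 6.8]
opening: 0.66
grasp_force: 66.1
now [0.6031 0.2754 0.0426] yaw 77.8 tiltz [ 0.004  0.001 -1.   ] q6 [14. 26.] t 6.28
```

```bash
python3 -m handwheel '[[[-1,0,0,-3,0,0,0],[-1,0,0,-9,0,0,0],[-1,0,0,-14,0,0,0],[-1,0,0,-18,0,0,0],[-1,0,0,-18,0,0,0],[-1,0,0,-18,0,0,0]]]'; python3 - <<'E'
from h import *
a=load("scene0");b=load("side0");w=dict(np.load("w1.npz"))
for nm,c in(("w1",w),("scene",a),("side",b)):
    v,u=np.mgrid[0:400,0:640]; X=plane(c,np.c_[u.ravel(),v.ravel()],0).reshape(400,640,3); P=cloud(c)
    f=c["frame"].astype(int); g=f[...,0]  # blue: white vs wood
    m=(np.hypot(X[...,0]-.70,X[...,1]+.03)<.08)&(g>135)&(abs(P[...,2])<.01)&(f.max(2)-f.min(2)<90)
    q=X[m][:,:2]; print(nm,len(q),np.round([q.min(0),q.max(0)],3).tolist() if len(q) else 0)
    if len(q)<10: continue
    # longest line by angle histogram RANSAC
    best=[]
    for t in np.radians(np.arange(-90,90,1)):
        s=q@[-np.sin(t),np.cos(t)]; hh,e=np.histogram(s,np.arange(s.min()-.001,s.max()+.003,.003)); k=hh.argmax(); best.append((hh[k],round(np.degrees(t)),round(e[k]+.0015,4)))
    best.sort(reverse=True); print(best[:8]); 
# reader face: side view
P=cloud(b); m=(abs(P[...,0]-.76)<.09)&(abs(P[...,1]+.03)<.09)&(P[...,2]>.065)&(P[...,2]<.138)
k=np.zeros((400,640),bool); k[140:200,250:300]=1; q=P[m&k]; print("head",len(q),q.min(0),q.max(0))
rng=np.random.default_rng(0); B=None
for i in range(500):
    s=q[rng.choice(len(q),3)]; n=np.cross(s[1]-s[0],s[2]-s[0]); l=np.linalg.norm(n)
    if l<1e-7: continue
    n/=l; 
    if abs(n[2])>.2 or abs(n[0])<.7: continue
    I=abs((q-s[0])@n)<.003
    if B is None or I.sum()>B[0].sum(): B=(I,n)
I=B[0]; mu=q[I].mean(0); n=np.linalg.svd(q[I]-mu,full_matrices=False)[2][2]; print("face",I.sum(),mu,n,np.degrees(np.arctan2(n[1],n[0])),q[I].min(0),q[I].max(0))
E
```

```text
time_s: 7.02
eef_pos: [0.6005, 0.2747, 0.2188]
eef_rot: [-0.0, 0.778, 0.628, -0.001]
wrist_force: [-1.3, -0.2, -1.3]
opening: 0.654
grasp_force: 65.2
w1 625 [[0.663, -0.056], [0.758, -0.005]]
[(np.int64(229), -6, np.float64(0.0408)), (np.int64(229), -7, np.float64(0.0528)), (np.int64(222), -5, np.float64(0.0287)), (np.int64(218), -9, np.float64(0.0797)), (np.int64(213), -8, np.float64(0.0677)), (np.int64(209), -4, np.float64(0.0167)), (np.int64(204), -10, np.float64(0.0917)), (np.int64(183), -11, np.float64(0.1036))]
scene 78 [[0.662, -0.055], [0.726, -0.004]]
[(np.int64(22), -3, np.float64(0.0056)), (np.int64(22), -5, np.float64(0.0295)), (np.int64(22), -9, np.float64(0.0774)), (np.int64(21), -4, np.float64(0.0176)), (np.int64(21), -8, np.float64(0.0684)), (np.int64(20), -6, np.float64(0.0415)), (np.int64(20), -7, np.float64(0.0535)), (np.int64(19), -10, np.float64(0.0893))]
side 77 [[0.668, -0.055], [0.76, -0.006]]
[(np.int64(19), -13, np.float64(0.1288)), (np.int64(18), -6, np.float64(0.0389)), (np.int64(18), -7, np.float64(0.0509)), (np.int64(18), -10, np.float64(0.0899)), (np.int64(18), -12, np.float64(0.1169)), (np.int64(17), -4, np.float64(0.0148)), (np.int64(17), -5, np.float64(0.0298)), (np.int64(17), -8, np.float64(0.0659))]
head 549 [ 0.76133015 -0.08778121  0.06891009] [0.84978723 0.01479617 0.13794123]
face 246 [ 0.76941795 -0.03172697  0.10737155] [ 0.9897141  -0.14270421 -0.01007465] -8.204776965578883 [ 0.76207748 -0.08308265  0.07100086] [0.77763096 0.01362558 0.13794123]
```

```bash
python3 - <<'E'
from h import *
for nm,c in(("w1",dict(np.load("w1.npz"))),("scene",load("scene0")),("side",load("side0"))):
    v,u=np.mgrid[0:400,0:640]; X=plane(c,np.c_[u.ravel(),v.ravel()],0).reshape(400,640,3)
    P=cloud(c); f=c["frame"].astype(int)
    m=(np.hypot(X[...,0]-.70,X[...,1]+.03)<.08)&(f[...,0]>135)&(abs(P[...,2])<.01)&(f.max(2)-f.min(2)<90)
    q=X[m][:,:2]
    for it in range(3):
        if it==0: t=np.radians(-7.5); cen=np.array([.69,-.03])
        d=np.array([np.cos(t),np.sin(t)]); n=np.array([-d[1],d[0]]); s=(q-cen)@d; h=(q-cen)@n
        I=abs(h)<.004; J=abs(s)<.004
        L=np.polyfit(s[I],h[I],1); Tt=np.polyfit(h[J],s[J],1)
        h0=L[1]; s0=Tt[1]; cen=cen+d*s0+n*h0; t+=np.arctan(L[0])
    s=(q-cen)@d;h=(q-cen)@n;print(nm,np.round(cen,4),np.degrees(t),"bar slope",np.degrees(Tt[0]),"extent s",s.min(),s.max(),"h",h.min(),h.max())
E
```

```text
w1 [ 0.6885 -0.0301] -6.9147937696187745 bar slope 0.22357862512387308 extent s -0.025550693151252874 0.07036242690155169 h -0.025757193668672736 0.02558717767914114
scene [ 0.6866 -0.0296] -6.812541446763956 bar slope 0.328089169419337 extent s -0.024412860073431384 0.03912668588191365 h -0.025328730358377273 0.025483784321990815
side [ 0.6906 -0.0302] -7.37250211932957 bar slope -0.6062620765248652 extent s -0.02289361075040871 0.07086598788899441 h -0.024818514458252214 0.024551928084640497
```

```bash
python3 plan.py .6602 -.0265 .2188 83; python3 -m handwheel '[[[-1,-28,11.8,0,0,0,-5.3],[-1,-28,11.8,0,0,0,-5.3],[-1,-28,11.8,0,0,0,-5.3],[-1,-28,11.8,0,0,0,-5.3],[-1,-28,11.8,0,0,0,-5.3],[-1,-28,11.8,0,0,0,-5.3],[-1,-28,11.8,0,0,0,-5.3],[-1,-28,11.8,0,0,0,-5.3]]]'; python3 plan.py .6602 -.0265 .1276 83
```

```text
now [0.6005 0.2747 0.2188] yaw 77.8 tiltz [-0.002 -0.    -1.   ] q6 [14. 26.] t 7.03
[-28.18  12.2    0.  ] [-0.1  0.  -5.2]
time_s: 8.02
eef_pos: [0.6569, -0.0221, 0.2189]
eef_rot: [-0.001, 0.748, 0.664, -0.0]
wrist_force: [-0.8, -0.1, -2.4]
opening: 0.656
grasp_force: 65.1
now [ 0.6569 -0.0221  0.2189] yaw 83.2 tiltz [-0.002  0.001 -1.   ] q6 [-12.  -5.] t 8.03
[-0.4   0.4   9.13] [-0.1 -0.   0.2]
```

```bash
python3 -m handwheel '[[[-1,-0.4,0.4,5,0,0,0],[-1,-0.4,0.4,9.1,0,0,0],[-1,-0.4,0.4,9.1,0,0,0],[-1,-0.4,0.4,9.1,0,0,0],[-1,-0.4,0.4,9.1,0,0,0]]]'; python3 plan.py .6602 -.0265 .1276 83;  python3 - <<'E'
from h import *
a=grab("scene");b=grab("side"); np.savez("sc1.npz",**a); np.savez("si1.npz",**b)
cv2.imwrite("pics/r1.png",np.hstack([cv2.resize(a["frame"][170:270,220:340],None,fx=3.3,fy=3.3),cv2.resize(b["frame"][120:220,240:360],None,fx=3.3,fy=3.3)]))
E
```

```text
time_s: 8.65
eef_pos: [0.6627, -0.0281, 0.132]
eef_rot: [0.002, 0.748, 0.664, 0.001]
wrist_force: [-0.1, 0.0, -2.3]
opening: 0.654
grasp_force: 65.0
now [ 0.6627 -0.0281  0.132 ] yaw 83.1 tiltz [ 0.004 -0.001 -1.   ] q6 [-13.  -6.] t 8.65
[ 0.13 -0.27  0.44] [0.3 0.  0.1]
```

View pics/r1.png

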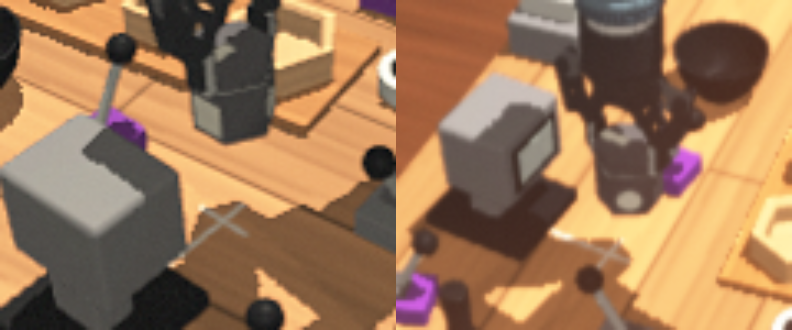

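The front label (left crop 207,115) faces the reader, and the disc (right crop 627,200) shows at the side. I'll correct the small offset and measure the label centres.

```bash
cat > lab.py <<'E'
import sys
from h import *
def lab(c,cen,ndir,nm):
    # cast pixels onto label's plane, take pale pixels near the expected centre
    n=np.array([np.cos(ndir),np.sin(ndir),0]); t=np.array([-n[1],n[0],0]); cen=np.array(cen)
    v,u=np.mgrid[0:400,0:640]; o,d=rays(c,np.c_[u.ravel(),v.ravel()])
    X=o+d*(((cen-o)@n)/(d@n))[:,None]
    s=(X-cen)@t; z=X[:,2]-cen[2]; f=c["frame"].reshape(-1,3).astype(int); D=(c["depth"].ravel())
    ref=((X-o)@c["T"][:3,2]); ok=(abs(s)<.022)&(abs(z)<.026)&(abs(D-ref)<.012)
    g=f.min(1); th,_=cv2.threshold(g[ok].astype(np.uint8),0,255,cv2.THRESH_OTSU); I=ok&(g>th)&(abs(z)<.016)
    print(nm,"n",I.sum(),"ds,dz mm",np.round([s[I].mean()*1000,z[I].mean()*1000],1),"range",np.round(1000*np.r_[s[I].min(),s[I].max(),z[I].min(),z[I].max()],1), "depthdiff mm",np.round(1000*(D-ref)[I].mean(),1))
E
python3 -m handwheel '[[[-1,0.1,-0.2,0.4,0,0,0],[-1,0.1,-0.2,0.4,0,0,0],[-1,0.1,-0.2,0.4,0,0,0],[-1,0.1,-0.2,0.4,0,0,0]]]';python3 plan.py .6602 -.0265 .1276 83
python3 - <<'E'
from lab import *
a=grab("scene");b=grab("side"); ph=np.radians(-7); f=np.array([.6885,-.030,.105]); ax=f-.0285*np.array([np.cos(ph),np.sin(ph),0])
lab(a,f,ph,"front"); p2=ph+np.radians(120); lab(b,ax+.0285*np.array([np.cos(p2),np.sin(p2),0]),p2,"disc")
E
```

```text
time_s: 9.25
eef_pos: [0.6592, -0.027, 0.125]
eef_rot: [0.0, 0.748, 0.663, 0.0]
wrist_force: [0.6, 0.6, -2.0]
opening: 0.652
grasp_force: 65.0
now [ 0.6592 -0.027   0.125 ] yaw 83.1 tiltz [ 0. -0. -1.] q6 [-13.  -6.] t 9.25
[ 0.06  0.1  -0.26] [0.  0.  0.1]
front n 71 ds,dz mm [-0.7  0. ] range [-14.6  12.9 -14.9  15.1] depthdiff mm 3.4
disc n 35 ds,dz mm [0.8 0.5] range [ -9.   10.2 -10.6  10.9] depthdiff mm 3.8
```

Label centres are within 1 mm of the focus. Hold there.

```bash
python3 -m handwheel '[[[-1,0,0,0,0,0,0],[-1,0,0,0,0,0,0],[-1,0,0,0,0,0,0],[-1,0,0,0,0,0,0],[-1,0,0,0,0,0,0],[-1,0,0,0,0,0,0],[-1,0,0,0,0,0,0],[-1,0,0,0,0,0,0],[-1,0,0,0,0,0,0],[-1,0,0,0,0,0,0]]]';python3 -m handwheel '[[[-1,0,0,0,0,0,0],[-1,0,0,0,0,0,0],[-1,0,0,0,0,0,0],[-1,0,0,0,0,0,0]]]'; python3 plan.py .6602 -.0265 .1266 83  .6602 -.0265 .1266 -37
```

```text
time_s: 10.6
eef_pos: [0.6591, -0.027, 0.1251]
eef_rot: [0.0, 0.748, 0.663, 0.0]
wrist_force: [0.0, -0.1, -1.6]
opening: 0.652
grasp_force: 65.0
time_s: 11.1
eef_pos: [0.6592, -0.027, 0.125]
eef_rot: [0.0, 0.748, 0.663, -0.0]
wrist_force: [0.1, -0.4, -2.4]
opening: 0.655
grasp_force: 65.0
now [ 0.6592 -0.027   0.125 ] yaw 83.1 tiltz [ 0. -0. -1.] q6 [-13.  -6.] t 11.1
[ 0.06  0.1  -0.16] [0.  0.  0.1]
[ 0.06  0.1  -0.16] [  0.    0.  120.1]
```

```bash
python3 -m handwheel '[[[-1,0,0.1,-0.1,0,0,60],[-1,0,0.1,-0.1,0,0,60],[-1,0,0.1,-0.1,0,0,60],[-1,0,0.1,-0.1,0,0,60],[-1,0,0.1,-0.1,0,0,60],[-1,0,0.1,-0.1,0,0,60],[-1,0,0.1,-0.1,0,0,60]]]' >/dev/null; python3 -m handwheel '[[[-1,0,0,0,0,0,60],[-1,0,0,0,0,0,60],[-1,0,0,0,0,0,60],[-1,0,0,0,0,0,60],[-1,0,0,0,0,0,60],[-1,0,0,0,0,0,60],[-1,0,0,0,0,0,60],[-1,0,0,0,0,0,60]]]'; python3 plan.py .6602 -.0265 .126 -37
python3 - <<'E'
from lab import *
a=grab("scene");b=grab("side"); ph=np.radians(-7); f=np.array([.6885,-.030,.105]); ax=f-.0285*np.array([np.cos(ph),np.sin(ph),0])
lab(a,f,ph,"disc"); p2=ph+np.radians(120); lab(b,ax+.0285*np.array([np.cos(p2),np.sin(p2),0]),p2,"strip")
E
```

```text
time_s: 12.98
eef_pos: [0.6601, -0.0271, 0.126]
eef_rot: [0.0, 0.949, -0.315, -0.0]
wrist_force: [-0.1, -1.0, -1.1]
opening: 0.656
grasp_force: 65.1
now [ 0.6601 -0.0271  0.126 ] yaw -36.7 tiltz [-0.  0. -1.] q6 [-13. 114.] t 12.97
[-0.03 -0.05  0.  ] [0.  0.  0.3]
disc n 41 ds,dz mm [1.6 0.8] range [-10.4  13.7 -10.   11.8] depthdiff mm 3.4
strip n 37 ds,dz mm [ 0.1 -0.2] range [-18.8  13.3 -14.4   6.9] depthdiff mm 0.8
```

```bash
python3 -m handwheel '[[[-1,0,0,0,0,0,0],[-1,0,0,0,0,0,0],[-1,0,0,0,0,0,0],[-1,0,0,0,0,0,0],[-1,0,0,0,0,0,0],[-1,0,0,0,0,0,0],[-1,0,0,0,0,0,0],[-1,0,0,0,0,0,0],[-1,0,0,0,0,0,0],[-1,0,0,0,0,0,0]]]' >/dev/null;python3 -m handwheel '[[[-1,0,0,0,0,0,0],[-1,0,0,0,0,0,0],[-1,0,0,0,0,0,0]]]'
python3 -m handwheel '[[[-1,0,0,0,0,0,-80],[-1,0,0,0,0,0,-80],[-1,0,0,0,0,0,-80],[-1,0,0,0,0,0,-80],[-1,0,0,0,0,0,-80],[-1,0,0,0,0,0,-80],[-1,0,0,0,0,0,-80],[-1,0,0,0,0,0,-80]]]' >/dev/null
python3 -m handwheel '[[[-1,0,0,0,0,0,-80],[-1,0,0,0,0,0,-80],[-1,0,0,0,0,0,-80],[-1,0,0,0,0,0,-80],[-1,0,0,0,0,0,-80],[-1,0,0,0,0,0,-80],[-1,0,0,0,0,0,-80],[-1,0,0,0,0,0,-80]]]' >/dev/null
python3 -m handwheel '[[[-1,0,0,0,0,0,-80],[-1,0,0,0,0,0,-80],[-1,0,0,0,0,0,-80],[-1,0,0,0,0,0,-80],[-1,0,0,0,0,0,-80],[-1,0,0,0,0,0,-80],[-1,0,0,0,0,0,-80],[-1,0,0,0,0,0,-80],[-1,0,0,0,0,0,-80]]]'
python3 plan.py .6602 -.0265 .126 203
python3 - <<'E'
from lab import *
a=grab("scene");b=grab("side"); ph=np.radians(-7); f=np.array([.6885,-.030,.105]); ax=f-.0285*np.array([np.cos(ph),np.sin(ph),0])
lab(a,f,ph,"strip"); p2=ph+np.radians(120); lab(b,ax+.0285*np.array([np.cos(p2),np.sin(p2),0]),p2,"front")
E
```

```text
time_s: 14.7
eef_pos: [0.6601, -0.0271, 0.1261]
eef_rot: [0.0, 0.949, -0.316, 0.0]
wrist_force: [0.0, 0.3, -0.9]
opening: 0.652
grasp_force: 65.1
time_s: 17.82
eef_pos: [0.6601, -0.0271, 0.126]
eef_rot: [-0.0, -0.2, 0.98, -0.0]
wrist_force: [-0.0, -0.4, -1.7]
opening: 0.652
grasp_force: 65.1
now [ 0.6601 -0.0271  0.126 ] yaw -156.9 tiltz [-0. -0. -1.] q6 [ -13. -126.] t 17.82
[-0.03  0.05  0.  ] [-0.  -0.   0.1]
strip n 31 ds,dz mm [-0.2 -2.1] range [-14.   13.7  -8.    3.6] depthdiff mm -0.9
front n 63 ds,dz mm [-2.4  1.2] range [-15.1  10.3 -14.8  15.4] depthdiff mm 2.7
```

```bash
python3 -m handwheel '[[[-1,0,0,0,0,0,0],[-1,0,0,0,0,0,0],[-1,0,0,0,0,0,0],[-1,0,0,0,0,0,0],[-1,0,0,0,0,0,0],[-1,0,0,0,0,0,0],[-1,0,0,0,0,0,0],[-1,0,0,0,0,0,0],[-1,0,0,0,0,0,0],[-1,0,0,0,0,0,0]]]' >/dev/null;python3 -m handwheel '[[[-1,0,0,0,0,0,0],[-1,0,0,0,0,0,0],[-1,0,0,0,0,0,0],[-1,0,0,-5,0,0,0],[-1,0,0,-9,0,0,0],[-1,0,0,-9,0,0,0]]]'; python3 plan.py .5 -.143 .216 113;python3 plan.py .5 -.143 .216 -157
```

```text
time_s: 19.92
eef_pos: [0.6627, -0.0276, 0.221]
eef_rot: [0.004, -0.2, 0.98, -0.002]
wrist_force: [0.2, 1.0, -1.0]
opening: 0.653
grasp_force: 65.2
now [ 0.6627 -0.0276  0.221 ] yaw -156.9 tiltz [ 0.008 -0.002 -1.   ] q6 [ -13. -126.] t 19.93
[19.5  -4.22  0.38] [ 0.1  0.5 90.1]
now [ 0.6627 -0.0276  0.221 ] yaw -156.9 tiltz [ 0.008 -0.002 -1.   ] q6 [ -13. -126.] t 19.93
[19.5  -4.22  0.38] [-0.3  0.4  0.1]
```

```bash
python3 -m handwheel '[[[-1,19.5,-4.2,0.3,0,0,95],[-1,19.5,-4.2,0.3,0,0,95],[-1,19.5,-4.2,0.3,0,0,95],[-1,19.5,-4.2,0.3,0,0,95],[-1,19.5,-4.2,0.3,0,0,95],[-1,19.5,-4.2,0.3,0,0,95],[-1,19.5,-4.2,0.3,0,0,95],[-1,19.5,-4.2,0.3,0,0,95],[-1,19.5,-4.2,0.3,0,0,95]]]' >/dev/null
python3 -m handwheel '[[[-1,0,0,0,0,0,99],[-1,0,0,0,0,0,99],[-1,0,0,0,0,0,99],[-1,0,0,0,0,0,99],[-1,0,0,0,0,0,99],[-1,0,0,0,0,0,99],[-1,0,0,0,0,0,99],[-1,0,0,0,0,0,99],[-1,0,0,0,0,0,99],[-1,0,0,0,0,0,99]]]' >/dev/null
python3 -m handwheel '[[[-1,0,0,0,0,0,99],[-1,0,0,0,0,0,99],[-1,0,0,0,0,0,99],[-1,0,0,0,0,0,99],[-1,0,0,0,0,0,99],[-1,0,0,0,0,0,99],[-1,0,0,0,0,0,99],[-1,0,0,0,0,0,99],[-1,0,0,0,0,0,99],[-1,0,0,0,0,0,99]]]' 
python3 plan.py .5 -.143 .216 -90; python3 - <<'E'
from h import *
w=grab("wrist","pics/w2.png"); np.savez("w2.npz",**w)
E
```

```text
time_s: 23.55
eef_pos: [0.4965, -0.1418, 0.2115]
eef_rot: [-0.0, -0.707, 0.707, 0.001]
wrist_force: [1.2, 0.3, -1.0]
opening: 0.656
grasp_force: 65.1
now [ 0.4965 -0.1418  0.2115] yaw -90.1 tiltz [-0.002  0.001 -1.   ] q6 [-29. 151.] t 23.55
[ 0.12 -0.35 -0.45] [ 0.1  0.1 -0.1]
```

View pics/w2.png

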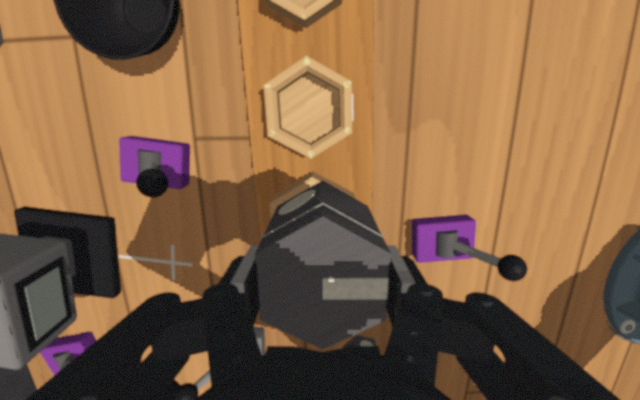

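The wrist view shows holder_b at (309,107) with its card plate to the right (351,107). The held tin's seal strip (355,288) points the same way.

```bash
cat > hold.py <<'E'
from h import *
def holder(w,x,y,zr=.044):
    P=cloud(w); m=(abs(P[...,2]-zr)<.005)&(np.hypot(P[...,0]-x,P[...,1]-y)<.055)
    m=cv2.morphologyEx(m.astype(np.uint8),cv2.MORPH_OPEN,np.ones((2,2)))>0
    v,u=np.nonzero(m); q=plane(w,np.c_[u,v],zr)[:,:2].astype(np.float32); h=cv2.convexHull(q)
    r=cv2.minAreaRect(h); c=cv2.moments(h*1000); 
    ang=r[2] if r[1][0]<r[1][1] else r[2]+90
    print("rim z",np.median(P[m][:,2]),"n",m.sum(),"c rect",np.round(r[0],4),"c mom",np.round([c["m10"]/c["m00"]/1000,c["m01"]/c["m00"]/1000],4),"size",np.round(np.array(r[1])*1000,1),"flat ang mod60",round(ang%60,2))
    # pocket floor
    F=(abs(P[...,2]-.018)<.006)&(np.hypot(P[...,0]-r[0][0],P[...,1]-r[0][1])<.03); print("floor",np.median(P[F][:,2]) if F.sum() else None, F.sum())
E
python3 - <<'E'
from hold import *; from tin import *
w=dict(np.load("w2.npz")); holder(w,.50,-.216)
T=tool(); z=T[2,3]-.0426+.068
P=cloud(w); print(P[290,300],P[230,320])
tin(w,.4965,-.1418,z,.0285)
E
```

```text
rim z 0.04423769015487683 n 3187 c rect [ 0.5092 -0.2147] c mom [ 0.5089 -0.215 ] size [83.4 93.6] flat ang mod60 1.35
floor 0.01874345354564594 2661
[ 0.50670877 -0.13951103  0.23689672] [ 0.49785286 -0.16802543  0.23767402]
zlid 0.2378 c [ 0.4968 -0.142 ] rect [72.8 59.9] flatdir 1.3 strip 172.9800661827973 front 181.3191146850586 n 14514 90
```

```bash
python3 plan.py .509 -.215 .13 -88.65; python3 -m handwheel '[[[-1,7.3,-1.2,0,0,0,-1.5],[-1,7.3,-1.2,0,0,0,-1.5],[-1,7.3,-1.2,4,0,0,-1.5],[-1,7.3,-1.2,8,0,0,-1.5],[-1,7.3,-1.2,8,0,0,-1.5],[-1,7.3,-1.2,8,0,0,-1.5],[-1,7.3,-1.2,8,0,0,-1.5]]]';  python3 plan.py .509 -.215 .085 -88.65 .509 -.215 .0606 -88.65
```

```text
now [ 0.4965 -0.1418  0.2115] yaw -90.1 tiltz [-0.002  0.001 -1.   ] q6 [-29. 151.] t 23.6
[ 7.32 -1.27  8.14] [ 0.1  0.1 -1.4]
time_s: 24.48
eef_pos: [0.5106, -0.2159, 0.1351]
eef_rot: [-0.0, 0.717, -0.697, 0.002]
wrist_force: [0.7, 0.0, -0.8]
opening: 0.652
grasp_force: 64.9
now [ 0.5106 -0.2159  0.1351] yaw -88.4 tiltz [ 0.003 -0.002 -1.   ] q6 [-35. 143.] t 24.48
[-0.1   0.17  5.01] [-0.2 -0.1  0.3]
[-0.11  0.18  7.45] [-0.2 -0.1  0.3]
```

```bash
python3 -m handwheel '[[[-1,-0.1,0.1,3,0,0,0.3],[-1,-0.1,0.1,4,0,0,0.3],[-1,-0.1,0.1,4,0,0,0.3],[-1,-0.1,0.1,4,0,0,0.3],[-1,-0.1,0.1,4,0,0,0.3]]]';  python3 plan.py .509 -.215 .085 -88.65 .509 -.215 .0606 -88.65
```

```text
time_s: 25.1
eef_pos: [0.509, -0.2147, 0.0941]
eef_rot: [-0.0, 0.715, -0.699, 0.001]
wrist_force: [0.1, 0.2, -1.4]
opening: 0.654
grasp_force: 65.1
now [ 0.509  -0.2147  0.0941] yaw -88.7 tiltz [ 0.001 -0.001 -1.   ] q6 [-35. 144.] t 25.1
[0.03 0.01 0.91] [-0.1 -0.1 -0. ]
[0.03 0.01 3.35] [-0.1 -0.1 -0. ]
```

Aligned. I'll lower it gently into the pocket.

```bash
python3 -m handwheel '[[[-1,0,0,0.8,0,0,0],[-1,0,0,1.4,0,0,0],[-1,0,0,2.0,0,0,0],[-1,0,0,2.5,0,0,0],[-1,0,0,2.9,0,0,0],[-1,0,0,3.1,0,0,0],[-1,0,0,3.2,0,0,0],[-1,0,0,3.2,0,0,0]]]';  python3 plan.py .509 -.215 .0606 -88.65
```

```text
time_s: 26.1
eef_pos: [0.5089, -0.2148, 0.0613]
eef_rot: [-0.0, 0.715, -0.699, 0.001]
wrist_force: [2.4, -5.0, -1.5]
opening: 0.656
grasp_force: 65.6
now [ 0.5089 -0.2148  0.0613] yaw -88.7 tiltz [ 0.001 -0.001 -1.   ] q6 [-35. 144.] t 26.1
[ 0.02 -0.01  0.07] [-0.1 -0.1 -0. ]
```

```bash
python3 -m handwheel '[[[-1,0,0,0.1,0,0,0],[-1,0,0,0.2,0,0,0],[-1,0,0,0.2,0,0,0]]]'; python3 -m handwheel '[[[1,0,0,-0.1,0,0,0],[1,0,0,-0.1,0,0,0],[1,0,0,-0.1,0,0,0],[1,0,0,-0.1,0,0,0],[1,0,0,-5,0,0,0],[1,0,0,-10,0,0,0],[1,0,0,-14,0,0,0],[1,0,0,-14,0,0,0],[1,0,0,-14,0,0,0]]]'; python3 - <<'E'
from tin import *
w=grab("wrist","pics/w3.png"); np.savez("w3.npz",**w); tin(w,.509,-.215,.086,.0285)
E
python3 plan.py
```

```text
time_s: 26.48
eef_pos: [0.509, -0.2149, 0.0606]
eef_rot: [0.0, 0.715, -0.699, 0.001]
wrist_force: [-1.0, -2.4, 10.7]
opening: 0.657
grasp_force: 66.8
time_s: 27.6
eef_pos: [0.5079, -0.2139, 0.1983]
eef_rot: [0.0, 0.715, -0.699, -0.001]
wrist_force: [0.2, -0.2, -0.6]
opening: 1.001
grasp_force: 0.0
zlid 0.0868 c [ 0.5092 -0.2145] rect [57.  64.4] flatdir 3.0 strip 178.31941970182572 front 182.96314406394958 n 3730 287
now [ 0.5076 -0.2137  0.1976] yaw -88.7 tiltz [-0.002  0.001 -1.   ] q6 [-35. 144.] t 27.65
```

View pics/w3.png

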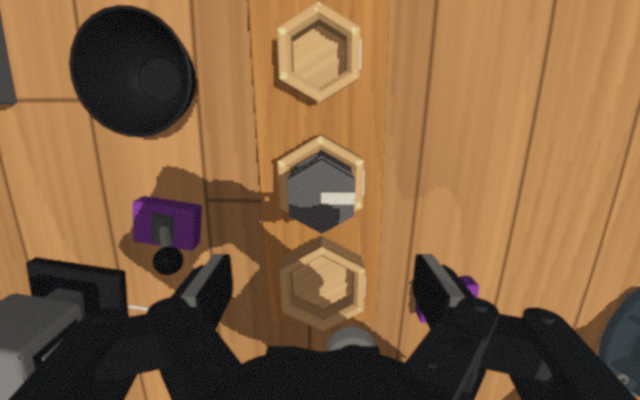

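Tin_b sits at (322,185), lid at 86 mm, with its seal strip pointing to the card plate. Now I'll measure holder_c and go to tin_c.

```bash
python3 - <<'E'
from hold import *
w=dict(np.load("w3.npz")); holder(w,.5118,-.335)
E
python3 plan.py .444 .1095 .2 0
python3 -m handwheel '[[[1,0,0,-2,0,0,-40],[1,-16,6,-2,0,0,-88],[1,-32,6,-2,0,0,-88],[1,-32,6,-2,0,0,-88],[1,-32,6,-2,0,0,-88],[1,-32,6,-2,0,0,-88],[1,-32,6,-2,0,0,-88],[1,-32,6,-2,0,0,-88],[1,-32,6,-2,0,0,-88],[1,-32,6,-2,0,0,-88]]]'
python3 plan.py .444 .1095 .2 0
```

```text
rim z 0.04426809486791422 n 3320 c rect [ 0.5134 -0.3348] c mom [ 0.5131 -0.3348] size [72.4 82. ] flat ang mod60 2.97
floor 0.01874343745941523 2528
now [ 0.5076 -0.2137  0.1976] yaw -88.7 tiltz [-0.002  0.001 -1.   ] q6 [-35. 144.] t 27.65
[-32.46   5.62  -0.18] [  0.    0.2 -88.7]
time_s: 28.9
eef_pos: [0.4407, 0.104, 0.2182]
eef_rot: [-0.0, 1.0, -0.008, -0.001]
wrist_force: [-0.3, 0.1, 0.2]
opening: 1.002
grasp_force: 0.0
now [0.4407 0.104  0.2182] yaw -0.9 tiltz [-0.002  0.    -1.   ] q6 [-2. 89.] t 28.9
[ 0.33 -0.55  1.82] [-0.   0.1 -0.9]
```

```bash
python3 - <<'E'
from tin import *
w=grab("wrist","pics/w4.png"); np.savez("w4.npz",**w); tin(w,.444,.1095,.064,.023,rs=.045)
P=cloud(w); f=w["frame"].astype(int)
m=(P[...,2]>.01)&(np.hypot(P[...,0]-.444,P[...,1]-.1095)<.13)&(np.hypot(P[...,0]-.444,P[...,1]-.1095)>.035)&(P[...,2]<.12)
n,l,s,ce=cv2.connectedComponentsWithStats(m.astype(np.uint8))
for k in range(1,n):
    if s[k,4]>60: q=P[l==k]; print(np.round(ce[k]),s[k,4],np.round(q.min(0),3),np.round(q.max(0),3))
E
```

```text
zlid 0.0649 c [0.4433 0.1087] rect [46.1 52.3] flatdir 15.9 strip -132.94009477021686 front -104.12667846679688 n 1875 16
[217. 150.] 3070 [0.437 0.189 0.01 ] [0.525 0.238 0.107]
[400. 153.] 2622 [ 0.433 -0.014  0.01 ] [0.496 0.048 0.025]
[243. 236.] 964 [0.34  0.181 0.01 ] [0.389 0.225 0.026]
```

View pics/w4.png

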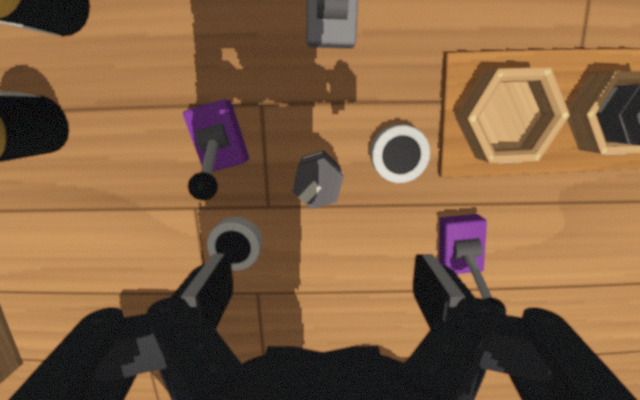

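Tin_c is at (319,180), and its seal strip runs toward the lower left (305,198), i.e. world direction about 136°. The purple lever (203,185) and flats (400,153) and (233,243) are clear of the finger line I've chosen. I'll confirm the strip after turning.

```bash
python3 plan.py .4433 .1087 .15 75
python3 -m handwheel '[[[1,0.3,-0.5,4,0,0,-77],[1,0.3,-0.5,4,0,0,-77],[1,0.3,-0.5,4,0,0,-77],[1,0.3,-0.5,4,0,0,-77],[1,0.3,-0.5,4,0,0,-77],[1,0.3,-0.5,4,0,0,-77],[1,0.3,-0.5,4,0,0,-77],[1,0.3,-0.5,4,0,0,-77]]]' >/dev/null
python3 -m handwheel '[[[1,0,0,0,0,0,-75],[1,0,0,0,0,0,-75],[1,0,0,0,0,0,-75],[1,0,0,0,0,0,-75],[1,0,0,0,0,0,-75],[1,0,0,0,0,0,-75],[1,0,0,0,0,0,-75],[1,0,0,0,0,0,-75]]]' >/dev/null
python3 -m handwheel '[[[1,0,0,0,0,0,-75],[1,0,0,0,0,0,-75],[1,0,0,0,0,0,-75],[1,0,0,0,0,0,-75],[1,0,0,0,0,0,-75],[1,0,0,0,0,0,-75],[1,0,0,0,0,0,-75],[1,0,0,0,0,0,-75],[1,0,0,0,0,0,-75]]]'
python3 plan.py .4433 .1087 .036 225.9; python3 - <<'E'
from tin import *
w=grab("wrist"); np.savez("w5.npz",**w); c,a,_=tin(w,.4433,.1087,.064,.023,rs=.045)
P=cloud(w); g=w["frame"].min(2)
m=(abs(P[...,2]-.064)<.006)&(np.hypot(P[...,0]-c[0],P[...,1]-c[1])<.023)
t=np.percentile(g[m],88); q=P[m&(g>t)][:,:2]-c; q=q[np.hypot(*q.T)>.01]; print("thr",t,np.median(g[m]),"strip dir",np.degrees(np.arctan2(*q.mean(0)[::-1])),q.std(0))
E
```

```text
now [0.4408 0.104  0.2184] yaw -0.9 tiltz [-0.001  0.    -1.   ] q6 [-2. 89.] t 28.95
[ 0.25 -0.48  6.84] [ -0.1   0.1 -75.9]
time_s: 32.08
eef_pos: [0.4442, 0.1092, 0.179]
eef_rot: [-0.0, -0.39, 0.921, -0.0]
wrist_force: [-0.6, -0.3, -0.0]
opening: 1.001
grasp_force: 0.0
now [0.4442 0.1092 0.179 ] yaw -134.1 tiltz [-0. -0. -1.] q6 [  -1. -137.] t 32.08
[ 0.09  0.03 14.3 ] [-0. -0.  0.]
zlid 0.0648 c [0.4427 0.1084] rect [53.1 46.2] flatdir 17.4 strip 130.32922579251436 front 137.37448501586914 n 2429 83
thr 105.0 97.0 strip dir 134.68145328011587 [0.00300365 0.00317887]
```

```bash
python3 -m handwheel '[[[1,0.1,0,6,0,0,-0.5],[1,0.1,0,11,0,0,-0.5],[1,0.1,0,14.2,0,0,-0.5],[1,0.1,0,14.2,0,0,-0.5],[1,0.1,0,14.2,0,0,-0.5],[-1,0.1,0,14.2,0,0,-0.5],[-1,0.1,0,14.2,0,0,-0.5],[-1,0.1,0,14.2,0,0,-0.5],[-1,0.1,0,14.2,0,0,-0.5],[-1,0.1,0,14.2,0,0,-0.5]]]';python3 -m handwheel '[[[-1,0,0,0,0,0,0],[-1,0,0,0,0,0,0],[-1,0,0,0,0,0,0]]]'; python3 plan.py
```

```text
time_s: 33.38
eef_pos: [0.4446, 0.1086, 0.0383]
eef_rot: [0.001, -0.397, 0.918, -0.0]
wrist_force: [-1.2, 0.8, 6.3]
opening: 0.523
grasp_force: 62.1
time_s: 33.75
eef_pos: [0.4446, 0.1085, 0.0384]
eef_rot: [0.001, -0.397, 0.918, -0.0]
wrist_force: [-0.1, 1.0, 6.6]
opening: 0.528
grasp_force: 62.1
now [0.4446 0.1085 0.0384] yaw -133.2 tiltz [ 0.002 -0.    -1.   ] q6 [  -1. -138.] t 33.75
```

```bash
python3 -m handwheel '[[[-1,0,0,-3,0,0,0],[-1,0,0,-9,0,0,0],[-1,0,0,-14,0,0,0],[-1,0,0,-18,0,0,0],[-1,0,0,-18,0,0,72],[-1,0,0,-18,0,0,72],[-1,0,0,-18,0,0,72],[-1,0,0,-18,0,0,72],[-1,0,0,-18,0,0,72],[-1,0,0,-18,0,0,72]]]';python3 plan.py .6657 -.0272 .216 83
```

```text
time_s: 35.0
eef_pos: [0.4432, 0.1085, 0.2172]
eef_rot: [0.0, 0.157, 0.988, 0.0]
wrist_force: [0.9, 0.1, -1.2]
opening: 0.529
grasp_force: 61.5
now [0.4432 0.1085 0.2172] yaw 162.0 tiltz [ 0.  0. -1.] q6 [ -1. -73.] t 35.0
[-25.35  -6.03   0.12] [ 0.  0. 79.]
```

```bash
python3 -m handwheel '[[[-1,-25.3,-6,0,0,0,79],[-1,-25.3,-6,0,0,0,79],[-1,-25.3,-6,0,0,0,79],[-1,-25.3,-6,0,0,0,79],[-1,-25.3,-6,0,0,0,79],[-1,-25.3,-6,0,0,0,79],[-1,-25.3,-6,0,0,0,79],[-1,-25.3,-6,4,0,0,79],[-1,-25.3,-6,9.2,0,0,79],[-1,-25.3,-6,9.2,0,0,79]]]' >/dev/null; python3 -m handwheel '[[[-1,0,0,0,0,0,0],[-1,0,0,0,0,0,0],[-1,0,0,0,0,0,0],[-1,0,0,0,0,0,0]]]'; python3 plan.py .6657 -.0272 .1245 83
cat > chk.py <<'E'
from lab import *
a=grab("scene");b=grab("side"); ph=np.radians(-7); f=np.array([.6885,-.030,.105]); ax=f-.023*np.array([np.cos(ph),np.sin(ph),0])
lab(a,f,ph,"reader side"); p2=ph+np.radians(120); lab(b,ax+.023*np.array([np.cos(p2),np.sin(p2),0]),p2,"left side")
E
python3 chk.py
```

```text
time_s: 36.75
eef_pos: [0.6668, -0.0254, 0.1262]
eef_rot: [0.001, 0.747, 0.665, 0.0]
wrist_force: [-0.3, 0.2, -1.4]
opening: 0.527
grasp_force: 61.8
now [ 0.6668 -0.0254  0.1262] yaw 83.4 tiltz [ 0.002 -0.    -1.   ] q6 [-12.  -6.] t 36.75
[-0.19 -0.09  0.17] [0.1 0.  0.4]
reader side n 54 ds,dz mm [1.8 0.6] range [ -9.7  12.9 -12.9  14.1] depthdiff mm -0.7
left side n 22 ds,dz mm [-3.   0.5] range [-10.7   5.4  -9.4   7.8] depthdiff mm -1.9
```

```bash
python3 -m handwheel '[[[-1,-0.2,-0.1,0.1,0,0,0.3],[-1,-0.2,-0.1,0.1,0,0,0.3],[-1,-0.2,-0.1,0.1,0,0,0.3],[-1,-0.2,-0.1,0.1,0,0,0.3]]]' >/dev/null; python3 plan.py .6657 -.0272 .1245 83; python3 chk.py;  python3 -m handwheel '[[[-1,0,0,0,0,0,0],[-1,0,0,0,0,0,0],[-1,0,0,0,0,0,0],[-1,0,0,0,0,0,0],[-1,0,0,0,0,0,0],[-1,0,0,0,0,0,0],[-1,0,0,0,0,0,0],[-1,0,0,0,0,0,0],[-1,0,0,0,0,0,0],[-1,0,0,0,0,0,0]]]';  python3 -m handwheel '[[[-1,0,0,0,0,0,0],[-1,0,0,0,0,0,0],[-1,0,0,0,0,0,0],[-1,0,0,0,0,0,0]]]'; python3 plan.py .6657 -.0272 .1245 -37
```

```text
now [ 0.6651 -0.0272  0.124 ] yaw 83.1 tiltz [-0.  0. -1.] q6 [-13.  -6.] t 37.35
[ 0.01  0.05 -0.05] [-0.  -0.   0.1]
reader side n 52 ds,dz mm [1.7 0.2] range [-10.1  19.1 -13.8  14.1] depthdiff mm 2.5
left side n 21 ds,dz mm [-1.1 -0.9] range [-7.5  5.4 -9.6  7.7] depthdiff mm 0.4
time_s: 38.7
eef_pos: [0.6651, -0.0272, 0.124]
eef_rot: [0.0, 0.749, 0.663, -0.0]
wrist_force: [-0.3, -0.2, -0.7]
opening: 0.528
grasp_force: 61.8
time_s: 39.2
eef_pos: [0.6651, -0.0272, 0.1241]
eef_rot: [0.0, 0.749, 0.663, -0.0]
wrist_force: [-0.2, 0.4, -1.1]
opening: 0.53
grasp_force: 61.8
now [ 0.6651 -0.0272  0.1241] yaw 83.1 tiltz [-0. -0. -1.] q6 [-13.  -6.] t 39.2
[ 0.01  0.06 -0.04] [  0.    0.  120.1]
```

Front is read. Next come disc, then strip.

```bash
python3 -m handwheel '[[[-1,0,0.1,0,0,0,60],[-1,0,0.1,0,0,0,60],[-1,0,0.1,0,0,0,60],[-1,0,0.1,0,0,0,60],[-1,0,0.1,0,0,0,60],[-1,0,0.1,0,0,0,60],[-1,0,0.1,0,0,0,60]]]' >/dev/null; python3 -m handwheel '[[[-1,0,0,0,0,0,60],[-1,0,0,0,0,0,60],[-1,0,0,0,0,0,60],[-1,0,0,0,0,0,60],[-1,0,0,0,0,0,60],[-1,0,0,0,0,0,60],[-1,0,0,0,0,0,60],[-1,0,0,0,0,0,60]]]' >/dev/null; python3 plan.py .6657 -.0272 .1245 -37; python3 chk.py
python3 -m handwheel '[[[-1,0,0,0,0,0,0],[-1,0,0,0,0,0,0],[-1,0,0,0,0,0,0],[-1,0,0,0,0,0,0],[-1,0,0,0,0,0,0],[-1,0,0,0,0,0,0],[-1,0,0,0,0,0,0],[-1,0,0,0,0,0,0],[-1,0,0,0,0,0,0],[-1,0,0,0,0,0,0]]]' >/dev/null;python3 -m handwheel '[[[-1,0,0,0,0,0,0],[-1,0,0,0,0,0,0],[-1,0,0,0,0,0,0]]]' 
python3 plan.py .6657 -.0272 .1245 -37
```

```text
now [ 0.6661 -0.0273  0.1241] yaw -36.8 tiltz [ 0.  0. -1.] q6 [-13. 114.] t 41.08
[-0.04  0.02 -0.04] [-0.  -0.   0.2]
reader side n 30 ds,dz mm [-0.8 -1.8] range [-10.4  19.1 -13.8   8.4] depthdiff mm 0.6
left side n 29 ds,dz mm [-0.8  0.8] range [-13.4  14.3 -14.2   7.9] depthdiff mm 2.5
time_s: 42.8
eef_pos: [0.6661, -0.0274, 0.1241]
eef_rot: [-0.0, 0.948, -0.317, 0.0]
wrist_force: [-0.9, -0.4, -1.0]
opening: 0.528
grasp_force: 61.7
now [ 0.6661 -0.0274  0.1241] yaw -36.9 tiltz [ 0.  0. -1.] q6 [-13. 114.] t 42.8
[-0.04  0.01 -0.04] [-0.  -0.   0.1]
```

```bash
python3 -m handwheel '[[[-1,0,0,0,0,0,-80],[-1,0,0,0,0,0,-80],[-1,0,0,0,0,0,-80],[-1,0,0,0,0,0,-80],[-1,0,0,0,0,0,-80],[-1,0,0,0,0,0,-80],[-1,0,0,0,0,0,-80],[-1,0,0,0,0,0,-80]]]' >/dev/null
python3 -m handwheel '[[[-1,0,0,0,0,0,-80],[-1,0,0,0,0,0,-80],[-1,0,0,0,0,0,-80],[-1,0,0,0,0,0,-80],[-1,0,0,0,0,0,-80],[-1,0,0,0,0,0,-80],[-1,0,0,0,0,0,-80],[-1,0,0,0,0,0,-80]]]' >/dev/null
python3 -m handwheel '[[[-1,0,0,0,0,0,-80],[-1,0,0,0,0,0,-80],[-1,0,0,0,0,0,-80],[-1,0,0,0,0,0,-80],[-1,0,0,0,0,0,-80],[-1,0,0,0,0,0,-80],[-1,0,0,0,0,0,-80],[-1,0,0,0,0,0,-80],[-1,0,0,0,0,0,-80]]]' >/dev/null
python3 plan.py .6657 -.0272 .1245 203; python3 chk.py
python3 -m handwheel '[[[-1,0,0,0,0,0,0],[-1,0,0,0,0,0,0],[-1,0,0,0,0,0,0],[-1,0,0,0,0,0,0],[-1,0,0,0,0,0,0],[-1,0,0,0,0,0,0],[-1,0,0,0,0,0,0],[-1,0,0,0,0,0,0],[-1,0,0,0,0,0,0],[-1,0,0,0,0,0,0]]]' >/dev/null;python3 -m handwheel '[[[-1,0,0,0,0,0,0],[-1,0,0,0,0,0,0],[-1,0,0,0,0,0,0],[-1,0,0,-5,0,0,0],[-1,0,0,-9.5,0,0,0],[-1,0,0,-9.5,0,0,0]]]' 
python3 plan.py .512 -.26 .216 -155
```

```text
now [ 0.6661 -0.0274  0.1241] yaw -157.0 tiltz [ 0. -0. -1.] q6 [ -13. -126.] t 45.92
[ 0.03  0.03 -0.04] [-0.  0.  0.]
reader side n 28 ds,dz mm [ 0.6 -0.8] range [-10.4  19.1 -13.8   6. ] depthdiff mm 1.6
left side n 42 ds,dz mm [-1.   1.2] range [-10.8   8.8  -9.8  12.1] depthdiff mm 1.7
time_s: 48.02
eef_pos: [0.6689, -0.0279, 0.2247]
eef_rot: [0.004, -0.2, 0.98, -0.002]
wrist_force: [1.2, 0.4, -0.8]
opening: 0.527
grasp_force: 61.8
now [ 0.6689 -0.0279  0.2247] yaw -156.9 tiltz [ 0.009 -0.002 -1.   ] q6 [ -13. -126.] t 48.02
[ 23.54 -15.2    0.77] [-0.3  0.4 -1.9]
```

```bash
python3 -m handwheel '[[[-1,23.5,-15.2,0.5,0,0,95],[-1,23.5,-15.2,0.5,0,0,95],[-1,23.5,-15.2,0.5,0,0,95],[-1,23.5,-15.2,0.5,0,0,95],[-1,23.5,-15.2,0.5,0,0,95],[-1,23.5,-15.2,0.5,0,0,95],[-1,23.5,-15.2,0.5,0,0,95],[-1,23.5,-15.2,0.5,0,0,95],[-1,23.5,-15.2,0.5,0,0,95]]]' >/dev/null
python3 -m handwheel '[[[-1,0,0,0,0,0,98],[-1,0,0,0,0,0,98],[-1,0,0,0,0,0,98],[-1,0,0,0,0,0,98],[-1,0,0,0,0,0,98],[-1,0,0,0,0,0,98],[-1,0,0,0,0,0,98],[-1,0,0,0,0,0,98],[-1,0,0,0,0,0,98],[-1,0,0,0,0,0,98]]]' >/dev/null
python3 -m handwheel '[[[-1,0,0,0,0,0,98],[-1,0,0,0,0,0,98],[-1,0,0,0,0,0,98],[-1,0,0,0,0,0,98],[-1,0,0,0,0,0,98],[-1,0,0,0,0,0,98],[-1,0,0,0,0,0,98],[-1,0,0,0,0,0,98],[-1,0,0,0,0,0,98],[-1,0,0,0,0,0,98]]]' 
python3 - <<'E'
from hold import *; from tin import *
T=tool(); w=grab("wrist","pics/w6.png"); np.savez("w6.npz",**w); holder(w,.5133,-.335); tin(w,T[0,3],T[1,3],T[2,3]-.0384+.064,.023)
E
python3 plan.py .5133 -.3348 .13 -88
```

```text
time_s: 51.65
eef_pos: [0.5091, -0.259, 0.2134]
eef_rot: [0.0, 0.721, -0.693, -0.0]
wrist_force: [-1.1, -0.1, -0.6]
opening: 0.527
grasp_force: 61.8
rim z 0.04428955574814952 n 2685 c rect [ 0.5128 -0.3351] c mom [ 0.5129 -0.335 ] size [72.6 82.4] flat ang mod60 2.5
floor 0.018750237009366733 2082
zlid 0.2399 c [ 0.5097 -0.2612] rect [48.8 63.9] flatdir 1.9 strip 174.1061897926714 front 181.93450927734375 n 9990 575
now [ 0.5092 -0.2591  0.2135] yaw -87.7 tiltz [-0.001  0.001 -1.   ] q6 [-39. 139.] t 51.7
[ 7.59 -0.12  8.35] [0.  0.  0.3]
```

View pics/w6.png

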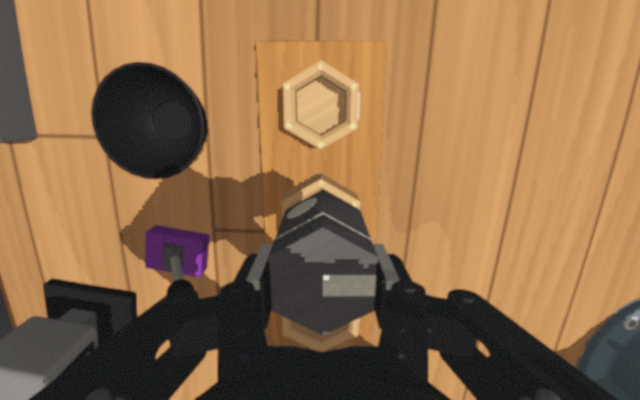

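Holder_c is at (320,105), with its plate at (358,103) and the tin's strip on the same side. Now move over and lower.

```bash
python3 -m handwheel '[[[-1,7.5,-0.1,0,0,0,0],[-1,7.5,-0.1,0,0,0,0],[-1,7.5,-0.1,5,0,0,0],[-1,7.5,-0.1,10,0,0,0],[-1,7.5,-0.1,12,0,0,0],[-1,7.5,-0.1,12,0,0,0],[-1,7.5,-0.1,12,0,0,0],[-1,7.5,-0.1,12,0,0,0]]]';  python3 plan.py .513 -.334 .085 -87.7 .513 -.334 .055 -87.7
```

```text
time_s: 52.7
eef_pos: [0.5143, -0.3352, 0.0964]
eef_rot: [-0.0, 0.72, -0.694, 0.002]
wrist_force: [0.2, 0.5, -0.7]
opening: 0.526
grasp_force: 61.9
now [ 0.5143 -0.3352  0.0964] yaw -87.9 tiltz [ 0.003 -0.003 -1.   ] q6 [-44. 134.] t 52.7
[-0.12  0.13  1.14] [-0.2 -0.2 -0.2]
[-0.13  0.14  4.14] [-0.2 -0.2 -0.2]
```

```bash
python3 -m handwheel '[[[-1,-0.1,0.1,0,0,0,0],[-1,-0.1,0.1,0,0,0,0],[-1,-0.1,0.1,0,0,0,0]]]';  python3 plan.py .513 -.334 .085 -87.7 .513 -.334 .055 -87.7
```

```text
time_s: 53.08
eef_pos: [0.5121, -0.3332, 0.0942]
eef_rot: [0.0, 0.72, -0.694, 0.0]
wrist_force: [-0.1, 0.1, -0.4]
opening: 0.528
grasp_force: 61.9
now [ 0.5121 -0.3332  0.0942] yaw -87.9 tiltz [ 0. -0. -1.] q6 [-44. 134.] t 53.08
[ 0.08 -0.09  0.92] [-0.  -0.  -0.2]
[ 0.08 -0.09  3.92] [-0.  -0.  -0.2]
```

```bash
python3 -m handwheel '[[[-1,0.1,-0.1,0.8,0,0,0],[-1,0.1,-0.1,1.4,0,0,0],[-1,0.1,-0.1,2.0,0,0,0],[-1,0.1,-0.1,2.6,0,0,0],[-1,0.1,-0.1,3.1,0,0,0],[-1,0.1,-0.1,3.5,0,0,0],[-1,0.1,-0.1,3.7,0,0,0],[-1,0.1,-0.1,3.8,0,0,0],[-1,0.1,-0.1,3.9,0,0,0],[-1,0.1,-0.1,3.9,0,0,0]]]';  python3 plan.py .513 -.334 .055 -87.7
```

```text
time_s: 54.32
eef_pos: [0.5133, -0.3344, 0.0564]
eef_rot: [0.0, 0.72, -0.694, 0.0]
wrist_force: [-3.2, 2.5, 7.7]
opening: 0.524
grasp_force: 62.9
now [ 0.5133 -0.3344  0.0564] yaw -87.9 tiltz [ 0. -0. -1.] q6 [-44. 134.] t 54.33
[-0.04  0.02  0.14] [-0.  -0.  -0.2]
```

```bash
python3 -m handwheel '[[[1,0,0,-0.1,0,0,0],[1,0,0,-0.1,0,0,0],[1,0,0,-0.1,0,0,0],[1,0,0,-0.1,0,0,0],[1,0,0,-5,0,0,0],[1,0,0,-10,0,0,0],[1,0,0,-15,0,0,0],[1,0,0,-15,0,0,0],[1,0,0,-15,0,0,0]]]'; python3 - <<'E'
from tin import *
w=grab("wrist"); np.savez("w7.npz",**w); tin(w,.513,-.335,.082,.023)
a=grab("scene"); P=cloud(a); g=cv2.cvtColor(a["frame"],cv2.COLOR_BGR2GRAY)
m=(g<50)&(abs(P[...,2]-.095)<.015)&(abs(P[...,1]-.094)<.025)&(abs(P[...,0]-.61)<.08); print("ball",m.sum(),P[m].mean(0) if m.sum() else 0)
E
python3 plan.py .69 .094 .2 0
```

```text
time_s: 55.45
eef_pos: [0.5128, -0.3339, 0.2045]
eef_rot: [0.0, 0.72, -0.694, -0.0]
wrist_force: [-0.7, -0.0, -0.4]
opening: 1.001
grasp_force: 0.0
zlid 0.0829 c [ 0.5133 -0.3357] rect [46.1 52.6] flatdir 3.2 strip 178.34036817117178 front 183.1796259880066 n 2307 219
ball 68 [0.65589771 0.09434592 0.09924516]
now [ 0.5122 -0.3333  0.203 ] yaw -88.0 tiltz [-0.002  0.002 -1.   ] q6 [-44. 134.] t 55.55
[-42.07 -19.29   0.36] [ -0.    0.2 -88. ]
```

```bash
python3 - <<'E'
from h import *
a=load("scene0"); P=cloud(a); k=np.zeros((400,640),bool); k[236:296,334:368]=1
g=a["frame"].max(2); m=k&(g<70)&(P[...,2]>.015)
q=P[m]; 
for lo,hi in((.015,.06),(.06,.1),(.1,.15)):
    s=q[(q[:,2]>lo)&(q[:,2]<hi)]; print(lo,len(s),np.round(s.mean(0),3),np.round(s.min(0),3),np.round(s.max(0),3))
E
```

```text
0.015 338 [0.75  0.194 0.041] [0.612 0.115 0.016] [0.763 0.214 0.06 ]
0.06 289 [0.744 0.191 0.076] [0.721 0.165 0.06 ] [0.759 0.209 0.1  ]
0.1 198 [0.739 0.188 0.128] [0.722 0.173 0.1  ] [0.748 0.198 0.144]
```

```bash
python3 -m handwheel '[[[-1,-42,-19.6,-1,0,0,-88],[-1,-42,-19.6,-1,0,0,-88],[-1,-42,-19.6,-1,0,0,-88],[-1,-42,-19.6,-1,0,0,-88],[-1,-42,-19.6,-1,0,0,-88],[-1,-42,-19.6,-1,0,0,-88],[-1,-42,-19.6,-1,0,0,-88],[-1,-42,-19.6,-1,0,0,-88],[-1,-42,-19.6,-1,0,0,-88],[-1,-42,-19.6,-1,0,0,-88]]]' >/dev/null; python3 -m handwheel '[[[-1,0,0,0,0,0,0],[-1,0,0,0,0,0,0],[-1,0,0,0,0,0,0]]]'; python3 plan.py .697 .094 .2 0 .697 .094 .083 0 .6 .094 .083 0 
```

```text
time_s: 57.18
eef_pos: [0.6939, 0.0919, 0.2152]
eef_rot: [0.0, 1.0, -0.0, 0.0]
wrist_force: [-0.6, -0.2, 0.9]
opening: -0.001
grasp_force: 0.0
now [0.6939 0.0919 0.2152] yaw -0.0 tiltz [ 0. -0. -1.] q6 [-2. 88.] t 57.17
[ 0.31 -0.21  1.52] [ 0. -0. -0.]
[ 0.31 -0.21 13.22] [ 0. -0. -0.]
[-9.39 -0.21 13.22] [ 0. -0. -0.]
```

```bash
python3 -m handwheel '[[[-1,0.3,-0.2,1.5,0,0,0],[-1,0.3,-0.2,7,0,0,0],[-1,0.3,-0.2,13,0,0,0],[-1,0.3,-0.2,13,0,0,0],[-1,-2,-0.2,13,0,0,0],[-1,-5,-0.2,13,0,0,0],[-1,-7.5,-0.2,13,0,0,0],[-1,-9,-0.2,13,0,0,0],[-1,-9.6,-0.2,13,0,0,0],[-1,-9.6,-0.2,13,0,0,0]]]'; python3 plan.py
```

```text
time_s: 58.42
eef_pos: [0.599, 0.0945, 0.0868]
eef_rot: [0.0, 1.0, 0.0, 0.001]
wrist_force: [-0.3, 1.4, -0.6]
opening: -0.001
grasp_force: 0.0
now [0.599  0.0945 0.0868] yaw 0.1 tiltz [ 0.003 -0.    -1.   ] q6 [-2. 88.] t 58.42
```

```bash
python3 -m handwheel '[[[-1,-0.2,0,0,0,0,0],[-1,-0.2,0,0,0,0,0],[-1,1.5,0,0,0,0,0],[-1,3,0,-2,0,0,0],[-1,3,0,-8,0,0,0],[-1,3,0,-14,0,0,0],[-1,3,5,-14,0,0,0],[-1,3,9,-14,0,0,0],[-1,3,9,-14,0,0,0]]]'; python3 - <<'E'
from h import *
a=grab("scene"); b=grab("side")
def blob(c,u,v,r=10,t=50):
    g=cv2.cvtColor(c["frame"],cv2.COLOR_BGR2GRAY)[v-r:v+r+1,u-r:u+r+1]
    n,l,s,ce=cv2.connectedComponentsWithStats((g<t).astype(np.uint8)); k=1+np.argmax(s[1:,4]); return ce[k]+[u-r,v-r],s[k]
P=cloud(a); g=cv2.cvtColor(a["frame"],cv2.COLOR_BGR2GRAY)
m=(g<50)&(abs(P[...,2]-.095)<.015)&(abs(P[...,1]-.094)<.025)&(abs(P[...,0]-.61)<.08); print("ball",m.sum(),P[m].mean(0))
print(blob(a,350,203))
p0=load("scene0"); P=cloud(p0); g=cv2.cvtColor(p0["frame"],cv2.COLOR_BGR2GRAY); m=(g<50)&(abs(P[...,2]-.095)<.015)&(abs(P[...,1]-.094)<.025)&(abs(P[...,0]-.61)<.08); print("ball at start",P[m].mean(0))
cv2.imwrite("pics/end.png",np.hstack([cv2.resize(a["frame"][120:300,190:470],(400,257)),cv2.resize(b["frame"][120:300,190:470],(400,257))]))
E
```

```text
time_s: 59.55
eef_pos: [0.6279, 0.0018, 0.2248]
eef_rot: [0.0, 1.0, -0.001, -0.0]
wrist_force: [0.2, 0.5, -0.5]
opening: 0.005
grasp_force: 0.0
ball 68 [0.57946618 0.09667509 0.09958213]
(array([351.1884058 , 201.69565217]), array([ 7,  4,  9, 10, 69], dtype=int32))
ball at start [0.58560908 0.09682646 0.1014446 ]
```

View pics/end.png

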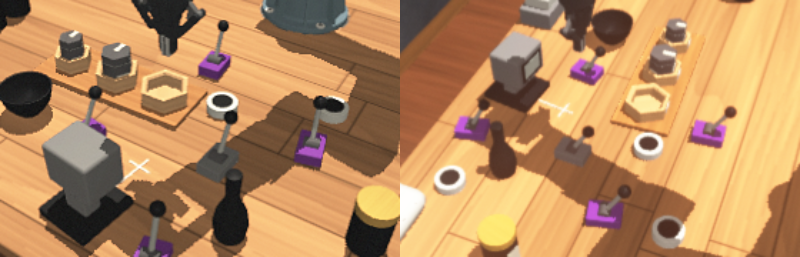

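The lever is off again (ball in left crop at 231,117), and both tins sit in their holders with the bystanders undisturbed. The gripper is clear of everything, so I'll hand in.

```bash
python3 -c "
from bench import ctrl; print(ctrl.hand_in())"
```

```text
the job is handed in; nothing more can be done
None
```

The job is handed in, but the hand-in gave no verdict: the reader was switched on, tin_b then tin_c (tin_a was absent) were held at the window showing front, disc and strip, both were seated in their holders with front labels on the card-plate side, and the reader was switched off again.

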